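# Scoop mineral nuggets into the budgie's feeding cup

### The job

Fill the budgie's stainless steel feeding cup: with the blue scoop, not with the gripper's own fingers, take mineral nuggets out of the open lower drawer and tip at least three of them into the cup. Then lay the scoop back down flat on the table and push the drawer fully shut. Spill no nuggets (those you do not need stay in the drawer), and leave the cup and everything else standing where it is.

Things in the scene. Friction and masses are not known exactly. Their poses are not given: they have to be found in the camera images.
- scoop_grip (a point): Middle of the blue plastic scoop's handle, 77.5 mm above the table while the scoop stands flat (as at the start). x points to the scoop's open nose, y across, z up. The handle is a straight bar 16 mm wide (y), 14 mm deep, 105 mm long, rising backwards (to -x) at 50 degrees from the top of the pan's back wall; its free end is 112 mm up. Scoop about 110 g
- scoop_pan (a point): Middle of the scoop's pan, on top of its floor (2 mm thick); axes as the handle point, which lies at (-78, 0, 75.5) mm from here. Pan 80 mm long (x -40, back wall, to +40, the open lip), outside 63 mm wide at the back, flaring to 72 mm at the lip; back wall 36 mm high, side walls falling from 36 mm at the back to 10 mm at the lip, 2.5 mm thick
- compartment (a point): On the lower drawer, moving with it: middle of the line where the wide compartment's floor, 12 mm above the table, meets the inside of the drawer front. x points into the cabinet, y left, z up. Compartment y -52 to +52 mm; flat floor to x = 195 mm, then a slope rising at 45 degrees, 30 mm high. Walls 44 mm above the floor, front 48 mm. A narrow compartment on its right holds perches
- drawer_front (a point): Centre of the outer face of the lower drawer's teal front, 34 mm above the table, moving with the drawer; axes as the compartment point, from which it lies at (-5, -26, +22) mm. The front is 173 mm wide, 8 to 60 mm above the table, 5 mm thick, with a finger notch 70 mm wide and 18 mm deep in the middle of its top edge
- drawer (a joint): How far the lower drawer stands open, in m: 0 = fully shut (flush with the upper drawer's front), 0.205 at most; starts 0.18 to 0.20 open. It slides with about 7 N of friction and stays where it is left
- cabinet: Cream cabinet of two stacked teal drawers, 250 deep (x), 215 wide, 134 mm high, fixed; origin under its centre, x away from the fronts, which lie at x = -125 mm. The upper drawer (front 71 to 126 mm up) is shut; a grey sliding latch on the left jamb stands out 10 mm. It overhangs the lower drawer, whose opening ends 52 mm above the drawer floor: to push the lower one home, tilt the gripper clear of it
- feeding_cup: Stainless steel feeding cup, the shiny one, loose on the table: rim 110 mm across, 50 mm high, wall 3 mm; origin at the centre of its underside. The target
- ramekin: Beige ceramic ramekin, rim 90 mm across, 45 mm high, empty; origin at the centre of its underside; bystander; it and the steel cup may swap places
- rattle: Orange plastic bird rattle lying flat, 127 mm long, 22 mm high; bystander; origin on its underside
- swing: Bamboo bird swing lying flat, about 160 x 125 mm, 18 mm high; bystander; origin at table level
- cuttlebone: White cuttlebone, 138 x 48 x 16 mm; bystander; origin under its centre
- seed_jar: Amber seed jar with green lid, 72 mm across, 110 mm high; bystander; origin under its centre
- mister: White mister bottle with blue cap, 64 mm across, 190 mm high; bystander; origin under its centre
- nugget0_c (a point): Centre of one of six alike mineral nuggets: lumpy, almost round pink pieces about 27 mm across, 13 g each, smooth, rolling easily, strewn one by one on the floor of the wide compartment of the lower drawer, within 85 mm of the foot of its back slope
- nugget1_c (a point): Centre of one of six alike mineral nuggets: lumpy, almost round pink pieces about 27 mm across, 13 g each, smooth, rolling easily, strewn one by one on the floor of the wide compartment of the lower drawer, within 85 mm of the foot of its back slope
- nugget2_c (a point): Centre of one of six alike mineral nuggets: lumpy, almost round pink pieces about 27 mm across, 13 g each, smooth, rolling easily, strewn one by one on the floor of the wide compartment of the lower drawer, within 85 mm of the foot of its back slope
- nugget3_c (a point): Centre of one of six alike mineral nuggets: lumpy, almost round pink pieces about 27 mm across, 13 g each, smooth, rolling easily, strewn one by one on the floor of the wide compartment of the lower drawer, within 85 mm of the foot of its back slope
- nugget4_c (a point): Centre of one of six alike mineral nuggets: lumpy, almost round pink pieces about 27 mm across, 13 g each, smooth, rolling easily, strewn one by one on the floor of the wide compartment of the lower drawer, within 85 mm of the foot of its back slope
- nugget5_c (a point): Centre of one of six alike mineral nuggets: lumpy, almost round pink pieces about 27 mm across, 13 g each, smooth, rolling easily, strewn one by one on the floor of the wide compartment of the lower drawer, within 85 mm of the foot of its back slope

How it is judged:
On the way, in this order (a step that is already met when the one before it is completed fails the run):
1. at least one nugget lies in the pan of the scoop, lifted clear above the drawer (height (world z) of scoop_pan above 0.085 m and ((x of nugget0_c in the frame of scoop_pan between -0.042 and 0.042 m and y of nugget0_c in the frame of scoop_pan between -0.038 and 0.038 m and z of nugget0_c in the frame of scoop_pan between 0 and 0.045 m) or (x of nugget1_c in the frame of scoop_pan between -0.042 and 0.042 m and y of nugget1_c in the frame of scoop_pan between -0.038 and 0.038 m and z of nugget1_c in the frame of scoop_pan between 0 and 0.045 m) or (x of nugget2_c in the frame of scoop_pan between -0.042 and 0.042 m and y of nugget2_c in the frame of scoop_pan between -0.038 and 0.038 m and z of nugget2_c in the frame of scoop_pan between 0 and 0.045 m) or (x of nugget3_c in the frame of scoop_pan between -0.042 and 0.042 m and y of nugget3_c in the frame of scoop_pan between -0.038 and 0.038 m and z of nugget3_c in the frame of scoop_pan between 0 and 0.045 m) or (x of nugget4_c in the frame of scoop_pan between -0.042 and 0.042 m and y of nugget4_c in the frame of scoop_pan between -0.038 and 0.038 m and z of nugget4_c in the frame of scoop_pan between 0 and 0.045 m) or (x of nugget5_c in the frame of scoop_pan between -0.042 and 0.042 m and y of nugget5_c in the frame of scoop_pan between -0.038 and 0.038 m and z of nugget5_c in the frame of scoop_pan between 0 and 0.045 m))), for 0.2 s.
2. at least three nuggets lie in the feeding cup (((horizontal distance between each of nugget0_c, nugget1_c, nugget2_c and feeding_cup below 0.055 m and height (world z) of each of nugget0_c, nugget1_c, nugget2_c below 0.05 m) or (horizontal distance between each of nugget0_c, nugget1_c, nugget3_c and feeding_cup below 0.055 m and height (world z) of each of nugget0_c, nugget1_c, nugget3_c below 0.05 m) or (horizontal distance between each of nugget0_c, nugget1_c, nugget4_c and feeding_cup below 0.055 m and height (world z) of each of nugget0_c, nugget1_c, nugget4_c below 0.05 m) or (horizontal distance between each of nugget0_c, nugget1_c, nugget5_c and feeding_cup below 0.055 m and height (world z) of each of nugget0_c, nugget1_c, nugget5_c below 0.05 m) or (horizontal distance between each of nugget0_c, nugget2_c, nugget3_c and feeding_cup below 0.055 m and height (world z) of each of nugget0_c, nugget2_c, nugget3_c below 0.05 m) or (horizontal distance between each of nugget0_c, nugget2_c, nugget4_c and feeding_cup below 0.055 m and height (world z) of each of nugget0_c, nugget2_c, nugget4_c below 0.05 m) or (horizontal distance between each of nugget0_c, nugget2_c, nugget5_c and feeding_cup below 0.055 m and height (world z) of each of nugget0_c, nugget2_c, nugget5_c below 0.05 m) or (horizontal distance between each of nugget0_c, nugget3_c, nugget4_c and feeding_cup below 0.055 m and height (world z) of each of nugget0_c, nugget3_c, nugget4_c below 0.05 m) or (horizontal distance between each of nugget0_c, nugget3_c, nugget5_c and feeding_cup below 0.055 m and height (world z) of each of nugget0_c, nugget3_c, nugget5_c below 0.05 m) or (horizontal distance between each of nugget0_c, nugget4_c, nugget5_c and feeding_cup below 0.055 m and height (world z) of each of nugget0_c, nugget4_c, nugget5_c below 0.05 m) or (horizontal distance between each of nugget1_c, nugget2_c, nugget3_c and feeding_cup below 0.055 m and height (world z) of each of nugget1_c, nugget2_c, nugget3_c below 0.05 m) or (horizontal distance between each of nugget1_c, nugget2_c, nugget4_c and feeding_cup below 0.055 m and height (world z) of each of nugget1_c, nugget2_c, nugget4_c below 0.05 m) or (horizontal distance between each of nugget1_c, nugget2_c, nugget5_c and feeding_cup below 0.055 m and height (world z) of each of nugget1_c, nugget2_c, nugget5_c below 0.05 m) or (horizontal distance between each of nugget1_c, nugget3_c, nugget4_c and feeding_cup below 0.055 m and height (world z) of each of nugget1_c, nugget3_c, nugget4_c below 0.05 m) or (horizontal distance between each of nugget1_c, nugget3_c, nugget5_c and feeding_cup below 0.055 m and height (world z) of each of nugget1_c, nugget3_c, nugget5_c below 0.05 m) or (horizontal distance between each of nugget1_c, nugget4_c, nugget5_c and feeding_cup below 0.055 m and height (world z) of each of nugget1_c, nugget4_c, nugget5_c below 0.05 m) or (horizontal distance between each of nugget2_c, nugget3_c, nugget4_c and feeding_cup below 0.055 m and height (world z) of each of nugget2_c, nugget3_c, nugget4_c below 0.05 m) or (horizontal distance between each of nugget2_c, nugget3_c, nugget5_c and feeding_cup below 0.055 m and height (world z) of each of nugget2_c, nugget3_c, nugget5_c below 0.05 m) or (horizontal distance between each of nugget2_c, nugget4_c, nugget5_c and feeding_cup below 0.055 m and height (world z) of each of nugget2_c, nugget4_c, nugget5_c below 0.05 m) or (horizontal distance between each of nugget3_c, nugget4_c, nugget5_c and feeding_cup below 0.055 m and height (world z) of each of nugget3_c, nugget4_c, nugget5_c below 0.05 m))), for 0.3 s.
At the end, for the whole second after the job is handed in: At least three nuggets lie in the steel cup (within 55 mm of its axis, below its rim), all others there or in the drawer; drawer shut to 5 mm; scoop flat on the table (0.12 rad), let go; cup upright (((horizontal distance between each of nugget0_c, nugget1_c, nugget2_c and feeding_cup below 0.055 m and height (world z) of each of nugget0_c, nugget1_c, nugget2_c below 0.05 m) or (horizontal distance between each of nugget0_c, nugget1_c, nugget3_c and feeding_cup below 0.055 m and height (world z) of each of nugget0_c, nugget1_c, nugget3_c below 0.05 m) or (horizontal distance between each of nugget0_c, nugget1_c, nugget4_c and feeding_cup below 0.055 m and height (world z) of each of nugget0_c, nugget1_c, nugget4_c below 0.05 m) or (horizontal distance between each of nugget0_c, nugget1_c, nugget5_c and feeding_cup below 0.055 m and height (world z) of each of nugget0_c, nugget1_c, nugget5_c below 0.05 m) or (horizontal distance between each of nugget0_c, nugget2_c, nugget3_c and feeding_cup below 0.055 m and height (world z) of each of nugget0_c, nugget2_c, nugget3_c below 0.05 m) or (horizontal distance between each of nugget0_c, nugget2_c, nugget4_c and feeding_cup below 0.055 m and height (world z) of each of nugget0_c, nugget2_c, nugget4_c below 0.05 m) or (horizontal distance between each of nugget0_c, nugget2_c, nugget5_c and feeding_cup below 0.055 m and height (world z) of each of nugget0_c, nugget2_c, nugget5_c below 0.05 m) or (horizontal distance between each of nugget0_c, nugget3_c, nugget4_c and feeding_cup below 0.055 m and height (world z) of each of nugget0_c, nugget3_c, nugget4_c below 0.05 m) or (horizontal distance between each of nugget0_c, nugget3_c, nugget5_c and feeding_cup below 0.055 m and height (world z) of each of nugget0_c, nugget3_c, nugget5_c below 0.05 m) or (horizontal distance between each of nugget0_c, nugget4_c, nugget5_c and feeding_cup below 0.055 m and height (world z) of each of nugget0_c, nugget4_c, nugget5_c below 0.05 m) or (horizontal distance between each of nugget1_c, nugget2_c, nugget3_c and feeding_cup below 0.055 m and height (world z) of each of nugget1_c, nugget2_c, nugget3_c below 0.05 m) or (horizontal distance between each of nugget1_c, nugget2_c, nugget4_c and feeding_cup below 0.055 m and height (world z) of each of nugget1_c, nugget2_c, nugget4_c below 0.05 m) or (horizontal distance between each of nugget1_c, nugget2_c, nugget5_c and feeding_cup below 0.055 m and height (world z) of each of nugget1_c, nugget2_c, nugget5_c below 0.05 m) or (horizontal distance between each of nugget1_c, nugget3_c, nugget4_c and feeding_cup below 0.055 m and height (world z) of each of nugget1_c, nugget3_c, nugget4_c below 0.05 m) or (horizontal distance between each of nugget1_c, nugget3_c, nugget5_c and feeding_cup below 0.055 m and height (world z) of each of nugget1_c, nugget3_c, nugget5_c below 0.05 m) or (horizontal distance between each of nugget1_c, nugget4_c, nugget5_c and feeding_cup below 0.055 m and height (world z) of each of nugget1_c, nugget4_c, nugget5_c below 0.05 m) or (horizontal distance between each of nugget2_c, nugget3_c, nugget4_c and feeding_cup below 0.055 m and height (world z) of each of nugget2_c, nugget3_c, nugget4_c below 0.05 m) or (horizontal distance between each of nugget2_c, nugget3_c, nugget5_c and feeding_cup below 0.055 m and height (world z) of each of nugget2_c, nugget3_c, nugget5_c below 0.05 m) or (horizontal distance between each of nugget2_c, nugget4_c, nugget5_c and feeding_cup below 0.055 m and height (world z) of each of nugget2_c, nugget4_c, nugget5_c below 0.05 m) or (horizontal distance between each of nugget3_c, nugget4_c, nugget5_c and feeding_cup below 0.055 m and height (world z) of each of nugget3_c, nugget4_c, nugget5_c below 0.05 m)) and ((horizontal distance between nugget0_c and feeding_cup below 0.055 m and height (world z) of nugget0_c below 0.05 m) or (x of nugget0_c in the frame of compartment between 0 and 0.23 m and y of nugget0_c in the frame of compartment between -0.106 and 0.055 m and z of nugget0_c in the frame of compartment below 0.05 m)) and ((horizontal distance between nugget1_c and feeding_cup below 0.055 m and height (world z) of nugget1_c below 0.05 m) or (x of nugget1_c in the frame of compartment between 0 and 0.23 m and y of nugget1_c in the frame of compartment between -0.106 and 0.055 m and z of nugget1_c in the frame of compartment below 0.05 m)) and ((horizontal distance between nugget2_c and feeding_cup below 0.055 m and height (world z) of nugget2_c below 0.05 m) or (x of nugget2_c in the frame of compartment between 0 and 0.23 m and y of nugget2_c in the frame of compartment between -0.106 and 0.055 m and z of nugget2_c in the frame of compartment below 0.05 m)) and ((horizontal distance between nugget3_c and feeding_cup below 0.055 m and height (world z) of nugget3_c below 0.05 m) or (x of nugget3_c in the frame of compartment between 0 and 0.23 m and y of nugget3_c in the frame of compartment between -0.106 and 0.055 m and z of nugget3_c in the frame of compartment below 0.05 m)) and ((horizontal distance between nugget4_c and feeding_cup below 0.055 m and height (world z) of nugget4_c below 0.05 m) or (x of nugget4_c in the frame of compartment between 0 and 0.23 m and y of nugget4_c in the frame of compartment between -0.106 and 0.055 m and z of nugget4_c in the frame of compartment below 0.05 m)) and ((horizontal distance between nugget5_c and feeding_cup below 0.055 m and height (world z) of nugget5_c below 0.05 m) or (x of nugget5_c in the frame of compartment between 0 and 0.23 m and y of nugget5_c in the frame of compartment between -0.106 and 0.055 m and z of nugget5_c in the frame of compartment below 0.05 m)) and value of joint drawer below 0.005 m and height (world z) of scoop_grip between 0.07 and 0.084 m and angle between scoop_grip's own z axis and vertical below 0.12 rad and angle between feeding_cup's own z axis and vertical below 0.1 rad); the robot touches nothing.
It fails at once if the fingers touch a nugget (contact force between the fingers and nugget0 above 0.3 N or contact force between the fingers and nugget1 above 0.3 N or contact force between the fingers and nugget2 above 0.3 N or contact force between the fingers and nugget3 above 0.3 N or contact force between the fingers and nugget4 above 0.3 N or contact force between the fingers and nugget5 above 0.3 N).
It fails at once if the feeding cup is tipped by more than 0.35 rad or shifted by more than 30 mm (angle between feeding_cup's own z axis and vertical above 0.35 rad or distance of feeding_cup from where it was at the start of the episode above 0.03 m).
It fails at once if another thing on the table is shifted by more than 40 mm (distance of any of ramekin, rattle, swing, cuttlebone, seed_jar, mister from where it was at the start of the episode above 0.04 m).
It also fails if it takes over 72 s, if anything falls off the work surface, if the arm or the gripper's body presses on something with over 40 N, if the wrist force passes 120 N, or if a joint passes its speed limit or range.

### The arm

A 6-joint arm with a two-finger parallel gripper is mounted at the origin on the work surface. World frame = base frame: x ahead of the robot, y to its left, z up, the work surface at z = 0. Lengths are in m, angles in rad, forces in N, time in s.
With the tool pointing down it reaches from about 0.25 to 0.725 m from the base axis. Payload 4 kg.
Tool frame: the origin (TCP) lies on the centre line of the jaws, within the pads' length; the fingertips stand 17 mm ahead of it and the grasp point (between the pads) lies 2 mm behind it; z points along the fingers, y is the line along which they close (so a half turn about z gives the same grasp; the last joint's range is limited). The gripper opens to 85 mm and grips with 20 to 120 N. Pads are 22 mm wide; open, the fingers measure 114 mm over their backs; the gripper's body (76 mm by 85 mm) begins 54 mm behind the grasp point. The pads swing forward as they close: fully open they stand 13 mm farther back than shut.
Start: joints at [1.301, 0.241, 0.005, 1.335, 0, 1.571], TCP at [0.133, 0.482, 0.248] pointing down, gripper open.
Joint ranges: [-2.72, 2.72], [-1.05, 1.87], [-1.09, 1.28], [-1.99, 2.15], [-1.42, 1.44], [-3.14, 3.14]. Speed limits (rad/s): [2.79, 2.79, 3.14, 3.14, 3.14, 3.14].

### API

Orientations are given as a unit quaternion [x, y, z, w].
In Python, from workcell import bot, camera, get_calibration gives the robot as it stands.
- The arm moves only by the tool apply_moves, never from a script. Its argument "steps" is a list of rows, each a list of 3 entries, a list of its own where there are three numbers: the shift along the tool's x, y, z as a fraction of full scale, then the turn, a rotation vector about the tool's x, y, z as a fraction of full scale, then the opening, from 0 (shut) to 1 (fully open). A call has exactly 8 rows; each row shifts and turns the commanded pose from where the row before left it, along the tool's axes as they then stand; what a row does not reach is not made up. Full scale, the value 1, is 20 cm for a shift and pi rad for a turn. A row lasts 1/12 s, in which the tool goes at most 41.7 mm and 7.16 degrees, less where a joint would pass 70% of its speed; a pose out of reach is approached as far as the arm can. A call with a number of a shift or a turn outside -1 to 1 is refused whole. A call with a gripper value outside its range is refused whole. The fingers move at their own pace and stop on an object; the grip force is fixed at half the most. Time passes only in rows, so rows that do not move let the fingers close, or fill a call up. It gives the time, the measured TCP pose, the force, the opening and the grip force at its end, in the units of the state.
- bot.get_obs(): the state, without advancing time (a new reading comes with each control period).
- camera(name): name is "scene" or "top"; returns (picture, depth): 400x640x3 uint8, red, green, blue; 400x640 float32, m along the optical axis (not along the pixel's ray), 0 where there is no reading.
- get_calibration(name): a dict with "fov_y" (degrees; the focal length in pixels is half the picture's height over the tangent of half this angle, whatever the lens; pixels are square), "cx", "cy" (the principal point, pixels), "dist_coeffs" ([k1, k2, p1, p2, k3] as OpenCV has them; the pictures are not rectified), "rvec" (rotation vector, rad) and "tvec" (3), from world to camera coordinates, as OpenCV has them. Camera axes: x right, y down, z forward; pixel columns grow to the right and rows downward; lengths in m; the calibration is good to about 2 mm. A picture is of the moment at which its call begins. get_calibration takes no time and is no camera call.
- bot.job_done(): hands the job in; it is judged then, once.
The state is a dict: "clock": time; "joint_pos": joint angles; "joint_vel": joint speeds; "tau": joint torques, N m; "eef_pos": TCP position; "tool_rot": TCP orientation; "ft_force": force on the tool from outside, world axes, zero at the start; "ft_torque": the same for the moment, N m; "grip_width": finger opening in m; "grasp_force": force on a finger pad.
Only numpy, scipy, OpenCV 4.12 (cv2) and the standard library are available. Lean on these libraries where they do the work, as an engineer would, in place of code of your own. Each camera call takes 0.05 s, during which the arm holds its last target. There are 200 camera calls.

## Working session

There is one attempt and no reset: what is moved stays moved. The work goes in short steps, Python scripts to look and compute and a tool call to move; the robot and the scene stay as the last step left them, time stands still between calls to the robot, and variables do not carry over. Pictures are saved under pics/ and viewed, at most 10 in all, crops included, and the job is handed in when it is done.

Besides the shell and the picture viewer there is one more tool, called after "Request:" as name(argument=value, ...), one argument or row to a line, values as JSON. apply_moves: Moves the arm, as the interface text tells. Its arguments: {"type":"object","properties":{"steps":{"type":"array"}},"required":["steps"]}

```bash
ls; mkdir -p pics; cat > h.py <<'E'
import numpy as np, cv2
from workcell import bot, camera, get_calibration
from scipy.spatial.transform import Rotation as R
def cal(n):
    c=get_calibration(n); f=200/np.tan(np.radians(c['fov_y'])/2)
    K=np.array([[f,0,c['cx']],[0,f,c['cy']],[0,0,1]])
    return K,np.array(c['dist_coeffs'],float),cv2.Rodrigues(np.array(c['rvec'],float))[0],np.array(c['tvec'],float).ravel()
def cloud(n,depth):
    K,D,Rm,t=cal(n); v,u=np.mgrid[0:400,0:640]
    p=cv2.undistortPoints(np.stack([u,v],-1).reshape(-1,1,2).astype(float),K,D).reshape(400,640,2)
    P=np.dstack([p,np.ones((400,640))])*depth[...,None]
    return (P-t)@Rm
def ray(n,u,v,z):
    K,D,Rm,t=cal(n); p=cv2.undistortPoints(np.array([[[u,v]]],float),K,D).ravel()
    d=Rm.T@np.array([p[0],p[1],1]); o=-Rm.T@t
    return o+d*(z-o[2])/d[2]
def proj(n,P):
    K,D,Rm,t=cal(n); return cv2.projectPoints(np.array(P,float).reshape(-1,1,3),cv2.Rodrigues(Rm)[0],t,K,D)[0].reshape(-1,2)
E
python3 - <<'E'
from h import *
for n in ['scene','top']:
    im,d=camera(n); cv2.imwrite(f'pics/{n}0.png',im[...,::-1]); np.save(f'{n}0.npy',d); np.save(f'{n}0i.npy',im)
    K,D,Rm,t=cal(n); print(n,-Rm.T@t,Rm[2],K[0,0],D,(d==0).mean())
o=bot.get_obs(); print(o)
E
```

```text
pics
scene [ 1.00166983 -0.70369809  1.08809127] [-0.33554888  0.52888532 -0.77954298] 445.04667278480787 [-0.03131996  0.          0.          0.          0.        ] 0.0040703125
top [0.38526803 0.00324952 1.60199152] [ 0.12210797  0.00629695 -0.99249685] 516.2331380193667 [-0.13757172  0.          0.          0.          0.        ] 0.0041640625
{'clock': 0.1, 'joint_pos': array([ 1.30097865e+00,  2.41338525e-01,  3.85013415e-03,  1.33519928e+00,
       -1.71610964e-05,  1.57077531e+00]), 'joint_vel': array([-0.00126832, -0.00121329,  0.00354866, -0.0029673 , -0.0006555 ,
        0.00074822]), 'tau': array([ 2.92575323e-04, -3.73138547e+01,  2.53010201e+01,  1.08524953e-02,
        5.02499324e-05,  4.97957643e-06]), 'eef_pos': array([0.13313929, 0.48139028, 0.24749814]), 'tool_rot': array([ 1.34489501e-01,  9.90914567e-01, -9.38229882e-04, -1.18699846e-04]), 'ft_force': array([ 0.18482626, -0.20846007,  0.36355548]), 'ft_torque': array([-0.00623829, -0.01514482, -0.02049068]), 'grasp_force': 0.0, 'grip_width': 0.08557815015129824}
```

View pics/top0.png

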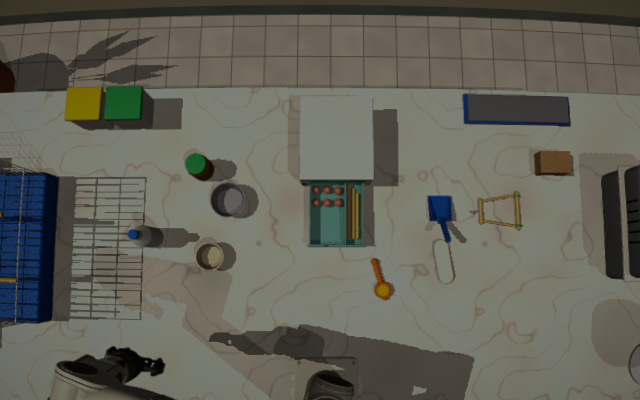

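View pics/scene0.png

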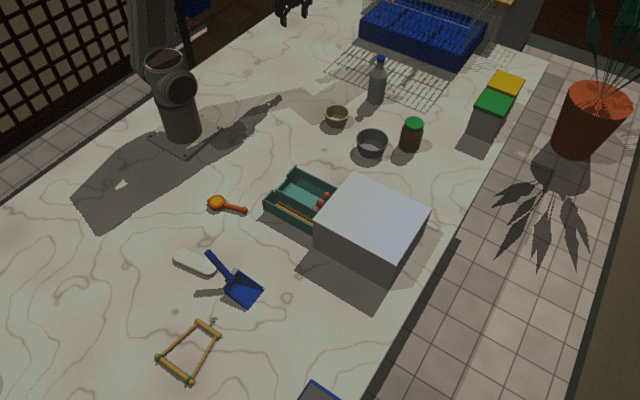

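The top view shows the steel cup at (228,200), the ramekin at (210,255), and six nuggets at about (316–340, 190–203) in the open drawer. The scoop pan is at (440,208) with its handle end at about (448,238), pointing at the cuttlebone at (443,262). The scene view shows the same layout.

```bash
python3 - <<'E'
from h import *
for n in ['top','scene']:
    im=np.load(n+'0i.npy'); d=np.load(n+'0.npy'); C=cloud(n,d); hsv=cv2.cvtColor(im,cv2.COLOR_RGB2HSV)
    X,Y,Z=C[...,0],C[...,1],C[...,2]
    b=(hsv[...,0]>105)&(hsv[...,0]<130)&(hsv[...,1]>150)&(X>.3)&(X<.75)&(Y<-.15)&(Y>-.45)&(Z<.2)
    p=C[b]; print(n,'scoop px',b.sum())
    for zl,zh in [(-.01,.01),(.01,.03),(.03,.045),(.045,.06),(.06,.08),(.08,.1),(.1,.13)]:
        q=p[(p[:,2]>zl)&(p[:,2]<zh)]
        if len(q): print(zl,len(q),q.mean(0).round(4),q.min(0).round(3),q.max(0).round(3))
    fl=p[p[:,2]<.012]; 
    if n=='top':
        print('rect all',cv2.minAreaRect(fl[:,:2].astype(np.float32)*1000))
    h=p[p[:,2]>.05]; u,s,vt=np.linalg.svd(h-h.mean(0),full_matrices=False); print('handle dir',vt[0],h.mean(0))
    # cabinet
    c=(Z>.12)&(Z<.145)&(X>.45)&(X<.9)&(abs(Y)<.3); q=C[c].astype(np.float32); print('cab',cv2.minAreaRect(q[:,:2]),q[:,2].mean())
    # teal
    t=(hsv[...,0]>80)&(hsv[...,0]<100)&(hsv[...,1]>60)&(X>.3)&(X<.7)&(abs(Y)<.2); q=C[t&(Z>.045)&(Z<.075)].astype(np.float32); print('tealtop',q.min(0),q.max(0),cv2.minAreaRect(q[:,:2]))
    q=C[t&(Z<.02)];print('floor',q.min(0),q.max(0))
    # nuggets
    m=((hsv[...,0]<12)|(hsv[...,0]>168))&(hsv[...,1]>90)&(abs(Y)<.15)&(X>.4)&(X<.7)&(Z<.08)
    k,l,st,ce=cv2.connectedComponentsWithStats(m.astype(np.uint8))
    for i in range(1,k):
        if st[i,4]>8: print('nug',ce[i].round(1),st[i,4],ray(n,*ce[i],.026).round(4),C[l==i].max(0).round(3))
    # cup/ramekin/others
    for nm,x0,x1,y0,y1,z0,z1 in [('cup',.45,.65,.18,.36,.044,.056),('ram',.3,.45,.2,.42,.039,.05),('jar',.5,.75,.3,.45,.09,.13)]:
        q=C[(X>x0)&(X<x1)&(Y>y0)&(Y<y1)&(Z>z0)&(Z<z1)].astype(np.float32)
        print(nm,len(q),cv2.minEnclosingCircle(q[:,:2]) if len(q) else 0)
    q=C[(X>.3)&(X<.5)&(Y>-.4)&(Y<-.2)&(Z>.009)&(Z<.02)&(hsv[...,1]<60)].astype(np.float32)
    print('cuttle',cv2.minAreaRect(q[:,:2]))
    q=C[(hsv[...,0]<20)&(hsv[...,1]>150)&(X>.25)&(X<.45)&(abs(Y)<.2)].astype(np.float32); print('rattle',cv2.minAreaRect(q[:,:2]))
cv2.imwrite('pics/c.png',cv2.resize(np.load('top0i.npy')[140:300,270:530,::-1],None,fx=3,fy=3,interpolation=cv2.INTER_CUBIC))
E
```

```text
top scoop px 623
-0.01 424 [ 5.610e-01 -3.532e-01  4.000e-04] [ 0.524 -0.385 -0.009] [ 0.594 -0.317  0.01 ]
0.01 56 [ 0.5438 -0.3397  0.0189] [ 0.515 -0.383  0.01 ] [ 0.582 -0.315  0.03 ]
0.03 41 [ 0.5184 -0.3453  0.0357] [ 0.506 -0.379  0.03 ] [ 0.537 -0.318  0.044]
0.045 23 [ 0.5068 -0.3485  0.0523] [ 0.498 -0.357  0.045] [ 0.514 -0.341  0.059]
0.06 22 [ 0.4928 -0.3488  0.0699] [ 0.482 -0.354  0.06 ] [ 0.501 -0.341  0.08 ]
0.08 24 [ 0.4764 -0.3479  0.0878] [ 0.469 -0.355  0.081] [ 0.484 -0.343  0.099]
0.1 31 [ 0.457  -0.3485  0.1076] [ 0.448 -0.355  0.1  ] [ 0.471 -0.343  0.118]
rect all ((558.0516967773438, -351.521728515625), (73.34833526611328, 68.32939147949219), 2.31872820854187)
handle dir [-0.67673352 -0.00581874  0.73620506] [ 0.47835377 -0.34832195  0.0848239 ]Traceback (most recent call last):
  File "<stdin>", line 15, in <module>
cv2.error: OpenCV(4.12.0) /io/opencv/modules/imgproc/src/convhull.cpp:143: error: (-215:Assertion failed) total >= 0 && (depth == CV_32F || depth == CV_32S) in function 'convexHull'
```

```bash
cat > m.py <<'E'
from h import *
import sys
f32=lambda a: np.ascontiguousarray(a,dtype=np.float32)
for n in ['top','scene']:
    im=np.load(n+'0i.npy'); d=np.load(n+'0.npy'); C=cloud(n,d); hsv=cv2.cvtColor(im,cv2.COLOR_RGB2HSV)
    X,Y,Z=C[...,0],C[...,1],C[...,2]
    print(n)
    b=(hsv[...,0]>105)&(hsv[...,0]<130)&(hsv[...,1]>150)&(X>.3)&(X<.75)&(Y<-.15)&(Y>-.45)&(Z<.2)
    p=C[b]; h=p[p[:,2]>.05]; u,s,vt=np.linalg.svd(h-h.mean(0),full_matrices=False); print('handle dir',vt[0],h.mean(0))
    c=(Z>.125)&(Z<.145)&(X>.5)&(X<.9)&(abs(Y)<.3); q=f32(C[c]); print('cab',cv2.minAreaRect(q[:,:2]),q[:,2].mean())
    t=(hsv[...,0]>75)&(hsv[...,0]<100)&(hsv[...,1]>60)&(X>.3)&(X<.63)&(abs(Y)<.2)
    q=f32(C[t&(Z>.045)&(Z<.075)]); print('tealtop',q.min(0),q.max(0),cv2.minAreaRect(q[:,:2]))
    q=C[t&(Z<.02)];print('floor',q.min(0),q.max(0))
    m=((hsv[...,0]<12)|(hsv[...,0]>168))&(hsv[...,1]>90)&(abs(Y)<.15)&(X>.48)&(X<.7)&(Z<.08)
    k,l,st,ce=cv2.connectedComponentsWithStats(m.astype(np.uint8))
    for i in range(1,k):
        if st[i,4]>8: print('nug',ce[i].round(1),st[i,4],ray(n,*ce[i],.026).round(4),C[l==i].max(0).round(3))
    for nm,x0,x1,y0,y1,z0,z1 in [('cup',.45,.65,.18,.36,.044,.056),('ram',.3,.45,.2,.42,.039,.05),('jar',.5,.75,.3,.45,.09,.13)]:
        q=f32(C[(X>x0)&(X<x1)&(Y>y0)&(Y<y1)&(Z>z0)&(Z<z1)])
        print(nm,len(q),cv2.minEnclosingCircle(q[:,:2]) if len(q) else 0)
    q=f32(C[(X>.3)&(X<.5)&(Y>-.42)&(Y<-.2)&(Z>.009)&(Z<.025)&(hsv[...,1]<60)]); print('cuttle',cv2.minAreaRect(q[:,:2]))
    q=f32(C[(hsv[...,0]<20)&(hsv[...,1]>150)&(X>.25)&(X<.47)&(abs(Y)<.2)]); print('rattle',cv2.minAreaRect(q[:,:2]))
cv2.imwrite('pics/c.png',cv2.resize(np.load('top0i.npy')[140:300,270:530,::-1],None,fx=3,fy=3,interpolation=cv2.INTER_CUBIC))
E
python3 m.py
```

```text
top
handle dir [-0.67673352 -0.00581874  0.73620506] [ 0.47835377 -0.34832195  0.0848239 ]Traceback (most recent call last):
  File "m.py", line 10, in <module>
    c=(Z>.125)&(Z<.145)&(X>.5)&(X<.9)&(abs(Y)<.3); q=f32(C[c]); print('cab',cv2.minAreaRect(q[:,:2]),q[:,2].mean())
                                                                            ~~~~~~~~~~~~~~~^^^^^^^^^
cv2.error: OpenCV(4.12.0) /io/opencv/modules/imgproc/src/convhull.cpp:143: error: (-215:Assertion failed) total >= 0 && (depth == CV_32F || depth == CV_32S) in function 'convexHull'
```

```bash
sed -i 's/\(cv2\.[a-zA-Z]*\)(q\[:,:2\])/\1(f32(q[:,:2]))/g' m.py; python3 m.py; ls pics
```

```text
top
handle dir [-0.67673352 -0.00581874  0.73620506] [ 0.47835377 -0.34832195  0.0848239 ]
cab ((0.7494605779647827, -0.02532799541950226), (0.2515616714954376, 0.2141149491071701), 0.7333722710609436) 0.13236971
tealtop [ 0.4362993  -0.10659706  0.04507222] [0.6260927  0.05743482 0.07408508] ((0.5312011241912842, -0.02414999157190323), (0.18907530605793, 0.1640346199274063), 0.2616402506828308)
floor [ 0.43492312 -0.10419528 -0.00096671] [0.62974358 0.05312366 0.01989031]
nug [316.  189.6] 43 [0.6081 0.0355 0.026 ] [0.619 0.045 0.041]
nug [327.  189.7] 50 [0.6077 0.0018 0.026 ] [0.619 0.014 0.04 ]
nug [337.5 190.4] 48 [ 0.6059 -0.0307  0.026 ] [ 0.616 -0.017  0.042]
nug [316.2 202.6] 48 [0.5676 0.0348 0.026 ] [0.579 0.045 0.041]
nug [326.9 202.7] 47 [0.5677 0.0018 0.026 ] [0.579 0.014 0.045]
nug [337.9 202.3] 48 [ 0.5689 -0.0321  0.026 ] [ 0.579 -0.02   0.04 ]
cup 121 ((0.5746782422065735, 0.30659499764442444), 0.055637408047914505)
ram 142 ((0.39997807145118713, 0.35866618156433105), 0.04501687362790108)
jar 377 ((0.6737325191497803, 0.39338892698287964), 0.03334789350628853)
cuttl
[... 691 characters left out ...]
0.05379011 0.01993257]
nug [326.1 195. ] 44 [0.5674 0.0308 0.026 ] [0.58  0.037 0.04 ]
nug [320.1 202.3] 44 [ 0.568  -0.0032  0.026 ] [0.579 0.006 0.041]
nug [315.6 207.8] 19 [ 0.5682 -0.0283  0.026 ] [ 0.58  -0.025  0.043]
cup 143 ((0.5715076923370361, 0.3026617169380188), 0.057655107229948044)
ram 116 ((0.39981505274772644, 0.35664528608322144), 0.04683179780840874)
jar 277 ((0.6758320331573486, 0.3911347985267639), 0.0344582125544548)
cuttle ((0.39067256450653076, -0.36273252964019775), (0.13820303976535797, 0.049038540571928024), 8.375670433044434)
rattle ((0.3770309388637543, -0.14322596788406372), (0.21569857001304626, 0.05030728876590729), 22.572772979736328)
c.png
scene0.png
top0.png
```

View pics/c.png

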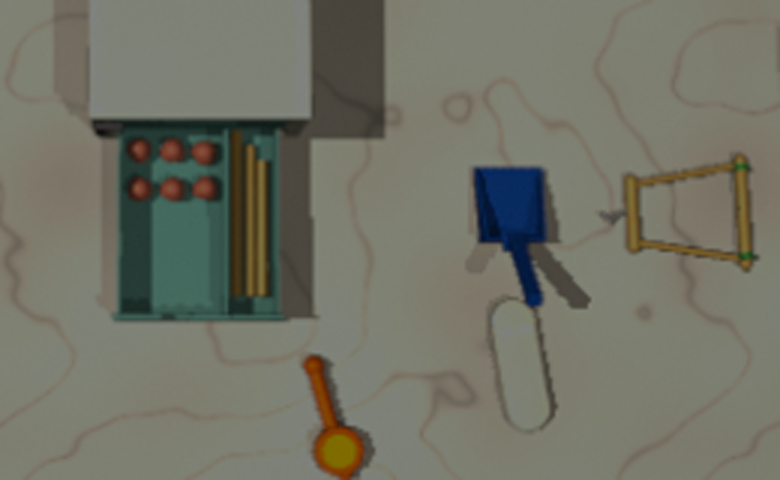

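The crop shows a 2×3 grid of nuggets at crop (140–205, 150–188). The scoop points along world +x, and the handle end sits over the front of the cuttlebone at crop (535,300). I'll write a planner that prints the rows.

```bash
cat > p.py <<'E'
from h import *
def orient(yaw,lean,s):
    # lean: tool points forward (along scoop nose) by lean deg; s=-1: x_t forward, s=+1: x_t backward
    a=np.radians(lean); z=np.array([np.sin(a),0,-np.cos(a)]); y=np.array([0,s,0.]); x=np.cross(y,z)
    return R.from_euler('z',yaw,degrees=True)*R.from_matrix(np.c_[x,y,z])
def state():
    o=bot.get_obs(); return np.array(o['eef_pos']),R.from_quat(o['tool_rot']),o
def plan(p,Ro,n,g,start=None,hold=0):
    p0,R0,o=state() if start is None else (*start,None)
    if o: print('t',o['clock'],'q',np.round(o['joint_pos'],3),'p',p0.round(4),'F',np.round(o['ft_force'],1),'w',round(o['grip_width'],4),round(float(o['grasp_force']),1))
    w=(R0.inv()*Ro).as_rotvec(); d=np.array(p)-p0
    print('dist',np.linalg.norm(d).round(4),'ang',np.degrees(np.linalg.norm(w)).round(1),'per row mm',(np.linalg.norm(d)/n*1000).round(1),'deg',(np.degrees(np.linalg.norm(w))/n).round(2))
    wr=np.round(w/n/np.pi,4); cp,cR=p0.copy(),R0; rows=[]
    for i in range(n):
        goal=p0+d*(i+1)/n
        s=np.round(cR.inv().apply(goal-cp)/.2,3); cp=cp+cR.apply(s*.2); cR=cR*R.from_rotvec(wr*np.pi)
        rows.append([s.tolist(),wr.tolist(),g])
    for r in rows: print(str(r).replace(' ','')+',')
    return cp,cR
E
python3 - <<'E'
from p import *
p0,R0,o=state()
print(R0.as_matrix().round(3))
plan([.25,.18,.25],R0*R.from_euler('z',40,degrees=True),8,1)
E
```

```text
[[-0.964  0.267 -0.   ]
 [ 0.267  0.964 -0.002]
 [-0.    -0.002 -1.   ]]
t 0.1 q [ 1.301  0.241  0.004  1.335 -0.     1.571] p [0.1331 0.4814 0.2475] F [ 0.2 -0.2  0.4] w 0.0856 0.0
dist 0.3233 ang 40.0 per row mm 40.4 deg 5.0
[[-0.121,-0.162,-0.001],[-0.0,0.0,0.0278],1],
[[-0.134,-0.151,-0.002],[-0.0,0.0,0.0278],1],
[[-0.147,-0.139,-0.001],[-0.0,0.0,0.0278],1],
[[-0.158,-0.125,-0.001],[-0.0,0.0,0.0278],1],
[[-0.169,-0.111,-0.001],[-0.0,0.0,0.0278],1],
[[-0.178,-0.096,-0.002],[-0.0,0.0,0.0278],1],
[[-0.185,-0.08,-0.001],[-0.0,0.0,0.0278],1],
[[-0.192,-0.063,-0.001],[-0.0,0.0,0.0278],1],
```

Request:
apply_moves(
  steps=[
    [[-0.121, -0.162, 0], [0, 0, 0.028], 1],
    [[-0.134, -0.151, 0], [0, 0, 0.028], 1],
    [[-0.147, -0.139, 0], [0, 0, 0.028], 1],
    [[-0.158, -0.125, 0], [0, 0, 0.028], 1],
    [[-0.169, -0.111, 0], [0, 0, 0.028], 1],
    [[-0.178, -0.096, 0], [0, 0, 0.028], 1],
    [[-0.185, -0.08, 0], [0, 0, 0.028], 1],
    [[-0.192, -0.063, 0], [0, 0, 0.028], 1],
  ],
)

```text
clock: 0.77
eef_pos: [0.2493, 0.1785, 0.2481]
tool_rot: [0.469, 0.883, -0.0, 0.0]
ft_force: [0.9, 0.6, 0.1]
grip_width: 0.0857
grasp_force: 0.0
```

```bash
cat > s.py <<'E'
from p import *
E
python3 - <<'E'
from p import *
p,Ro,o=state(); print(o['joint_pos'],p,Ro.as_matrix().round(3))
for s in (1,-1):
  Rt=orient(0,25,s); print(s,np.degrees((Ro.inv()*Rt).as_rotvec()))
E
```

```text
[ 6.21531758e-01 -1.50272927e-01 -4.09092868e-01  1.31194690e+00
 -1.50878414e-04  1.59813589e+00] [0.24926398 0.17847567 0.24809927] [[-0.56   0.829  0.   ]
 [ 0.829  0.56  -0.   ]
 [-0.     0.    -1.   ]]
1 [-12.2034559  -22.95978819 -55.03493186]
-1 [-26.97154746  14.33576334 121.70912971]
```

```bash
python3 - <<'E'
from p import *
plan([.436,-.35,.160],orient(0,25,1),16,1)
E
```

```text
t 0.7667 q [ 0.622 -0.15  -0.409  1.312 -0.     1.598] p [0.2493 0.1785 0.2481] F [0.9 0.6 0.1] w 0.0857 0.0
dist 0.5674 ang 60.9 per row mm 35.5 deg 3.8
[[-0.17,-0.044,0.028],[-0.0042,-0.008,-0.0191],1],
[[-0.165,-0.055,0.031],[-0.0042,-0.008,-0.0191],1],
[[-0.162,-0.064,0.034],[-0.0042,-0.008,-0.0191],1],
[[-0.156,-0.075,0.038],[-0.0042,-0.008,-0.0191],1],
[[-0.151,-0.085,0.04],[-0.0042,-0.008,-0.0191],1],
[[-0.144,-0.094,0.043],[-0.0042,-0.008,-0.0191],1],
[[-0.137,-0.103,0.045],[-0.0042,-0.008,-0.0191],1],
[[-0.129,-0.111,0.047],[-0.0042,-0.008,-0.0191],1],
[[-0.122,-0.12,0.049],[-0.0042,-0.008,-0.0191],1],
[[-0.113,-0.127,0.05],[-0.0042,-0.008,-0.0191],1],
[[-0.103,-0.135,0.05],[-0.0042,-0.008,-0.0191],1],
[[-0.094,-0.141,0.052],[-0.0042,-0.008,-0.0191],1],
[[-0.084,-0.147,0.052],[-0.0042,-0.008,-0.0191],1],
[[-0.074,-0.153,0.052],[-0.0042,-0.008,-0.0191],1],
[[-0.063,-0.157,0.052],[-0.0042,-0.008,-0.0191],1],
[[-0.052,-0.162,0.051],[-0.0042,-0.008,-0.0191],1],
```

Request:
apply_moves(
  steps=[
    [[-0.17, -0.044, 0.028], [-0.0042, -0.008, -0.0191], 1],
    [[-0.165, -0.055, 0.031], [-0.0042, -0.008, -0.0191], 1],
    [[-0.162, -0.064, 0.034], [-0.0042, -0.008, -0.0191], 1],
    [[-0.156, -0.075, 0.038], [-0.0042, -0.008, -0.0191], 1],
    [[-0.151, -0.085, 0.04], [-0.0042, -0.008, -0.0191], 1],
    [[-0.144, -0.094, 0.043], [-0.0042, -0.008, -0.0191], 1],
    [[-0.137, -0.103, 0.045], [-0.0042, -0.008, -0.0191], 1],
    [[-0.129, -0.111, 0.047], [-0.0042, -0.008, -0.0191], 1],
  ],
)

```text
clock: 1.43
eef_pos: [0.3435, -0.0852, 0.204]
tool_rot: [0.24, 0.964, -0.001, 0.113]
ft_force: [0.5, 0.2, 0.7]
grip_width: 0.0853
grasp_force: 0.0
```

Request:
apply_moves(
  steps=[
    [[-0.122, -0.12, 0.049], [-0.0042, -0.008, -0.0191], 1],
    [[-0.113, -0.127, 0.05], [-0.0042, -0.008, -0.0191], 1],
    [[-0.103, -0.135, 0.05], [-0.0042, -0.008, -0.0191], 1],
    [[-0.094, -0.141, 0.052], [-0.0042, -0.008, -0.0191], 1],
    [[-0.084, -0.147, 0.052], [-0.0042, -0.008, -0.0191], 1],
    [[-0.074, -0.153, 0.052], [-0.0042, -0.008, -0.0191], 1],
    [[-0.063, -0.157, 0.052], [-0.0042, -0.008, -0.0191], 1],
    [[-0.052, -0.162, 0.051], [-0.0042, -0.008, -0.0191], 1],
  ],
)

```text
clock: 2.1
eef_pos: [0.4375, -0.349, 0.1592]
tool_rot: [-0.002, 0.976, -0.001, 0.217]
ft_force: [0.9, 0.3, 0.5]
grip_width: 0.0855
grasp_force: 0.0
```

```bash
python3 - <<'E'
from p import *
im,d=camera('top')
# gripper-to-scoop check
T=plan([.470,-.350,.083],orient(0,25,1),6,1)
im2,d2=camera('scene')
a=cv2.resize(im[150:290,390:510],None,fx=4,fy=4); b=cv2.resize(im2[180:320,150:270],None,fx=4,fy=4)
cv2.imwrite('pics/g1.png',np.hstack([cv2.resize(a,(400,466)),cv2.resize(b,(400,466))])[...,::-1])
E
```

```text
t 2.15 q [-0.839  0.23  -0.348  0.686  0.317 -0.794] p [ 0.4391 -0.3554  0.1576] F [ 4.2 -6.9  0.9] w 0.0857 0.0
dist 0.081 ang 0.4 per row mm 13.5 deg 0.07
[[0.003,0.005,0.067],[-0.0003,0.0001,0.0003],1],
[[0.003,0.005,0.067],[-0.0003,0.0001,0.0003],1],
[[0.003,0.004,0.068],[-0.0003,0.0001,0.0003],1],
[[0.003,0.005,0.067],[-0.0003,0.0001,0.0003],1],
[[0.003,0.005,0.067],[-0.0003,0.0001,0.0003],1],
[[0.003,0.004,0.067],[-0.0003,0.0001,0.0003],1],
```

View pics/g1.png

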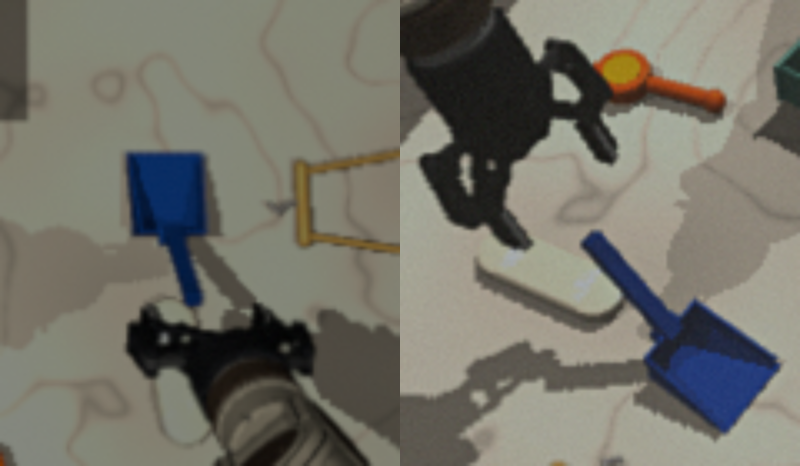

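The right and left panels show the open gripper behind the handle, with the fingers straddling its line to within a few mm. I'll approach along the tool axis and close.

Request:
apply_moves(
  steps=[
    [[0.003, 0.005, 0.068], [0, 0, 0], 1],
    [[0.003, 0.005, 0.068], [0, 0, 0], 1],
    [[0.003, 0.005, 0.068], [0, 0, 0], 1],
    [[0.003, 0.005, 0.068], [0, 0, 0], 1],
    [[0.003, 0.005, 0.068], [0, 0, 0], 1],
    [[0.003, 0.005, 0.068], [0, 0, 0], 1],
    [[0, 0, 0], [0, 0, 0], 1],
    [[0, 0, 0], [0, 0, 0], 1],
  ],
)

```text
clock: 2.87
eef_pos: [0.4683, -0.3402, 0.0836]
tool_rot: [-0.001, 0.977, 0.0, 0.215]
ft_force: [-0.3, -0.4, 1.2]
grip_width: 0.0854
grasp_force: 0.0
```

```bash
python3 - <<'E'
from p import *
T=plan([.470,-.349,.083],orient(0,25,1),2,1)
im2,d2=camera('scene'); np.save('s1.npy',im2)
E
```

```text
t 2.8667 q [-0.775  0.345 -0.419  0.487  0.3   -0.729] p [ 0.4683 -0.3402  0.0836] F [-0.3 -0.4  1.2] w 0.0854 0.0
dist 0.009 ang 0.2 per row mm 4.5 deg 0.1
[[-0.003,-0.022,0.003],[0.0002,-0.0003,0.0004],1],
[[-0.003,-0.022,0.003],[0.0002,-0.0003,0.0004],1],
```

Request:
apply_moves(
  steps=[
    [[-0.003, -0.022, 0.003], [0, 0, 0], 1],
    [[-0.003, -0.022, 0.003], [0, 0, 0], 1],
    [[0, 0, 0], [0, 0, 0], 1],
    [[0, 0, 0], [0, 0, 0], 0],
    [[0, 0, 0], [0, 0, 0], 0],
    [[0, 0, 0], [0, 0, 0], 0],
    [[0, 0, 0], [0, 0, 0], 0],
    [[0, 0, 0], [0, 0, 0], 0],
  ],
)

```text
clock: 3.58
eef_pos: [0.4706, -0.3503, 0.084]
tool_rot: [-0.001, 0.976, -0.001, 0.217]
ft_force: [-0.2, 0.1, 0.1]
grip_width: 0.0257
grasp_force: 0.0
```

Request:
apply_moves(
  steps=[
    [[0, 0, 0], [0, 0, 0], 0],
    [[0, 0, 0], [0, 0, 0], 0],
    [[0, 0, 0], [0, 0, 0], 0],
    [[0, 0, 0], [0, 0, 0], 0],
    [[0, 0, 0], [0, 0, 0], 0],
    [[0, 0, 0], [0, 0, 0], 0],
    [[0, 0, 0], [0, 0, 0], 0],
    [[0, 0, 0], [0, 0, 0], 0],
  ],
)

```text
clock: 4.25
eef_pos: [0.4708, -0.3505, 0.0841]
tool_rot: [-0.001, 0.976, -0.001, 0.217]
ft_force: [-0.2, -0.6, 2.0]
grip_width: 0.0151
grasp_force: 58.5
```

Request:
apply_moves(
  steps=[
    [[-0.032, 0, -0.068], [0, 0, 0], 0],
    [[-0.063, 0, -0.136], [0, 0, 0], 0],
    [[-0.063, 0, -0.136], [0, 0, 0], 0],
    [[-0.063, 0, -0.136], [0, 0, 0], 0],
    [[-0.032, 0, -0.068], [0, 0, 0], 0],
    [[0.025, 0.08, -0.012], [0, 0, 0], 0],
    [[0.025, 0.16, -0.012], [0, 0, 0], 0],
    [[0.025, 0.17, -0.012], [0, 0, 0], 0],
  ],
)

```text
clock: 4.92
eef_pos: [0.453, -0.2681, 0.2036]
tool_rot: [-0.0, 0.976, -0.001, 0.216]
ft_force: [0.1, 0.9, -1.3]
grip_width: 0.0152
grasp_force: 58.7
```

Request:
apply_moves(
  steps=[
    [[0.025, 0.17, -0.012], [0, 0, 0], 0],
    [[0.025, 0.17, -0.012], [0, 0, 0], 0],
    [[0.025, 0.17, -0.012], [0, 0, 0], 0],
    [[0.025, 0.17, -0.012], [0, 0, 0], 0],
    [[0.025, 0.17, -0.012], [0, 0, 0], 0],
    [[0.025, 0.17, -0.012], [0, 0, 0], 0],
    [[0.025, 0.17, -0.012], [0, 0, 0], 0],
    [[0.025, 0.085, -0.012], [0, 0, 0], 0],
  ],
)

```text
clock: 5.58
eef_pos: [0.4069, -0.0106, 0.2031]
tool_rot: [-0.003, 0.976, 0.0, 0.216]
ft_force: [-1.0, -0.4, -2.1]
grip_width: 0.0153
grasp_force: 59.0
```

Request:
apply_moves(
  steps=[
    [[0.032, 0, 0.068], [0, 0, 0], 0],
    [[0.032, 0, 0.068], [0, 0, 0], 0],
    [[0.032, 0, 0.068], [0, 0, 0], 0],
    [[0, 0, 0], [0, 0, 0], 0],
    [[0, 0, 0], [0, 0, 0], 0],
    [[0, 0, 0], [0, 0, 0], 0],
    [[0, 0, 0], [0, 0, 0], 0],
    [[0, 0, 0], [0, 0, 0], 0],
  ],
)

```text
clock: 6.25
eef_pos: [0.4094, -0.0136, 0.1599]
tool_rot: [-0.001, 0.976, -0.001, 0.217]
ft_force: [-0.1, 0.1, -0.9]
grip_width: 0.0156
grasp_force: 59.1
```

```bash
cat >> p.py <<'E'
OFF=np.array([-.0825,0,.082]); LEAN=25.
def scoop(P,yaw=0,th=0,off=None):
    Rs=R.from_euler('z',yaw,degrees=True)*R.from_euler('y',-th,degrees=True)
    return np.array(P)+Rs.apply(OFF if off is None else off), orient(yaw,LEAN+th,1)
E
python3 - <<'E'
from p import *
p,Ro,o=state(); print(o['clock'],p,o['ft_force'],'lean',Ro.as_matrix()[:,2], 'pan pred',p-OFF)
for n in ['top','scene']:
    im,d=camera(n); np.save(n+'1i.npy',im); np.save(n+'1.npy',d); C=cloud(n,d); hsv=cv2.cvtColor(im,cv2.COLOR_RGB2HSV)
    X,Y,Z=[C[...,i] for i in range(3)]
    b=(hsv[...,0]>105)&(hsv[...,0]<130)&(hsv[...,1]>150)&(X>.3)&(X<.75)&(abs(Y)<.15)
    q=C[b]; print(n,len(q),q.min(0),q.max(0))
    lip=q[q[:,0]>q[:,0].max()-.02]; print('lip y',lip[:,1].min(),lip[:,1].max(),'z',np.median(lip[:,2]))
    fl=q[(q[:,2]<np.median(lip[:,2])+.012)]; fl=fl[fl[:,0]>q[:,0].max()-.06]
    A=np.c_[fl[:,:2],np.ones(len(fl))]; print('plane',np.linalg.lstsq(A,fl[:,2],rcond=None)[0],len(fl)); print(cv2.minAreaRect(np.ascontiguousarray(fl[:,:2],np.float32)*1000))
    u0=slice(120,260)
t=np.load('top1i.npy')[140:260,280:400]; s=np.load('scene1i.npy')[130:250,240:360]
cv2.imwrite('pics/hov.png',np.hstack([cv2.resize(t,(400,400),interpolation=2),cv2.resize(s,(400,400),interpolation=2)])[...,::-1])
E
```

```text
6.25 [ 0.40939843 -0.01362547  0.15994517] [-0.08986394  0.05040598 -0.88938179] lean [ 0.42451284 -0.00111262 -0.90542123] pan pred [ 0.49189843 -0.01362547  0.07794517]
top 749 [ 0.38526803 -0.04608342  0.00648674] [0.53398855 0.02287373 1.60199152]
lip y -0.046083422764287736 0.02287372584564886 z 0.07698952024784914
plane [ 0.00090924 -0.09812525  0.07396864] 445
((503.390625, -11.056453704833984), (68.58690643310547, 59.66758346557617), 88.23277282714844)
scene 396 [ 0.41028032 -0.05188205  0.07329245] [0.53492798 0.02071485 0.1730021 ]
lip y -0.05188204719943935 0.020714852704151764 z 0.078414229268276
plane [ 0.00503031 -0.02540535  0.07566262] 237
((505.075927734375, -14.97052001953125), (72.0367202758789, 59.392024993896484), 89.19389343261719)
```

View pics/hov.png

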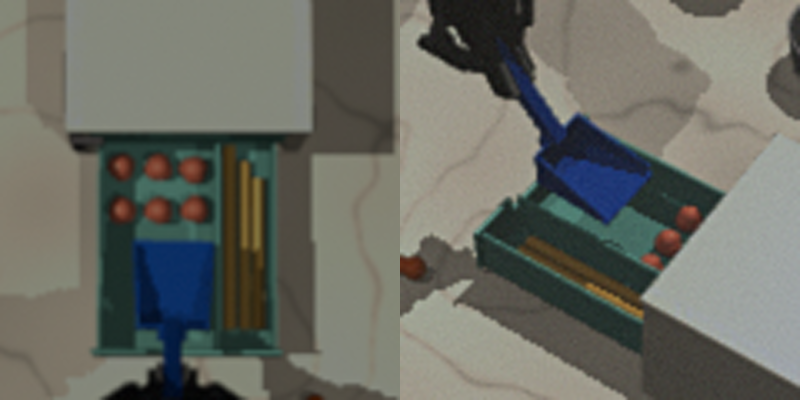

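The top view shows the pan inside the compartment, at the right and short of the nuggets. Its outline is about 2 mm off the prediction in each view, with opposite signs, so it's centred as planned. Next I descend.

Request:
apply_moves(
  steps=[
    [[0.022, 0, 0.047], [0, 0, 0], 0],
    [[0.022, 0, 0.047], [0, 0, 0], 0],
    [[0.022, 0, 0.047], [0, 0, 0], 0],
    [[0.022, 0, 0.047], [0, 0, 0], 0],
    [[0.022, 0, 0.047], [0, 0, 0], 0],
    [[0.017, 0, 0.036], [0, 0, 0], 0],
    [[0, 0, 0], [0, 0, 0], 0],
    [[0, 0, 0], [0, 0, 0], 0],
  ],
)

```text
clock: 7.02
eef_pos: [0.4083, -0.0136, 0.0989]
tool_rot: [-0.001, 0.976, -0.001, 0.216]
ft_force: [-0.3, 0.8, -1.3]
grip_width: 0.0148
grasp_force: 59.1
```

```bash
python3 - <<'E'
from p import *
p,Ro,o=state(); print('pan',p-OFF)
P,Rt=scoop([.492,-.0136,.0138],0,-1)
T=plan(P,Rt,4,0)
E
```

```text
pan [ 0.49084998 -0.01357232  0.01691836]
t 7.0167 q [-0.046 -0.052 -0.88   0.308  0.019 -0.045] p [ 0.4083 -0.0136  0.0989] F [-0.3  0.8 -1.3] w 0.0148 59.1
dist 0.0031 ang 1.0 per row mm 0.8 deg 0.25
[[-0.002,-0.0,0.003],[-0.0001,0.0013,0.0002],0],
[[-0.002,-0.0,0.004],[-0.0001,0.0013,0.0002],0],
[[-0.002,-0.0,0.003],[-0.0001,0.0013,0.0002],0],
[[-0.002,-0.0,0.003],[-0.0001,0.0013,0.0002],0],
```

Request:
apply_moves(
  steps=[
    [[-0.002, 0, 0.004], [0, 0.0014, 0], 0],
    [[-0.002, 0, 0.004], [0, 0.0014, 0], 0],
    [[-0.002, 0, 0.004], [0, 0.0014, 0], 0],
    [[-0.002, 0, 0.003], [0, 0.0014, 0], 0],
    [[-0.027, 0, 0.012], [0, 0, 0], 0],
    [[-0.027, 0, 0.012], [0, 0, 0], 0],
    [[-0.027, 0, 0.012], [0, 0, 0], 0],
    [[-0.027, 0, 0.012], [0, 0, 0], 0],
  ],
)

```text
clock: 7.68
eef_pos: [0.4363, -0.0135, 0.0976]
tool_rot: [-0.001, 0.978, -0.001, 0.209]
ft_force: [-1.4, -0.4, 1.6]
grip_width: 0.0148
grasp_force: 59.6
```

Request:
apply_moves(
  steps=[
    [[-0.027, 0, 0.012], [0, 0, 0], 0],
    [[-0.027, 0, 0.012], [0, 0, 0], 0],
    [[-0.027, 0, 0.012], [0, 0, 0], 0],
    [[-0.027, 0, 0.012], [0, 0, 0], 0],
    [[-0.027, 0, 0.012], [0, 0, 0], 0],
    [[-0.027, 0, 0.012], [0, 0, 0], 0],
    [[-0.027, 0, 0.012], [0, 0, 0], 0],
    [[-0.027, 0, 0.012], [0, 0, 0], 0],
  ],
)

```text
clock: 8.35
eef_pos: [0.4829, -0.0134, 0.0972]
tool_rot: [-0.001, 0.978, -0.001, 0.208]
ft_force: [-1.3, 1.0, 4.5]
grip_width: 0.0154
grasp_force: 60.1
```

```bash
cat > look.py <<'E'
from p import *
import sys
def look(tag,save=False):
    p,Ro,o=state(); print('p',p.round(4),'z_t',Ro.as_matrix()[:,2].round(3),'F',np.round(o['ft_force'],1),'t',round(o['clock'],2))
    ims={}
    for n in ['top','scene']:
        im,d=camera(n); C=cloud(n,d); hsv=cv2.cvtColor(im,cv2.COLOR_RGB2HSV); X,Y,Z=[C[...,i] for i in range(3)]; ims[n]=im
        m=((hsv[...,0]<12)|(hsv[...,0]>168))&(hsv[...,1]>90)&(abs(Y)<.4)&(X>.42)&(X<.7)&(Z<.25)&(Z>0)
        k,l,st,ce=cv2.connectedComponentsWithStats(m.astype(np.uint8))
        for i in range(1,k):
            if st[i,4]>6: zz=np.percentile(C[l==i][:,2],90); print(n,'nug',ce[i].round(1),st[i,4],'ztop',zz.round(3),ray(n,*ce[i],zz-.012).round(4)[:2])
        b=(hsv[...,0]>105)&(hsv[...,0]<130)&(hsv[...,1]>150)&(X>.3)&(X<.75)&(Y<.5)&(Z<.4)&(Z>0); q=C[b]
        if len(q): print(n,'blue',len(q),np.percentile(q,1,0).round(3),np.percentile(q,99,0).round(3))
        t=(hsv[...,0]>75)&(hsv[...,0]<100)&(hsv[...,1]>60)&(X>.3)&(X<.63)&(abs(Y)<.2)&(Z>.045)&(Z<.075); print(n,'teal x',C[t][:,0].min().round(4))
    return ims
if __name__=='__main__': look('')
E
python3 look.py
```

```text
p [ 0.4829 -0.0134  0.0972] z_t [ 0.407 -0.001 -0.913] F [-1.3  1.   4.5] t 8.35
top nug [331.6 188.1] 169 ztop 0.037 [ 0.6129 -0.0126]
top nug [316.1 189.7] 44 ztop 0.037 [0.608  0.0354]
top nug [315.4 201.8] 47 ztop 0.037 [0.5704 0.0371]
top blue 557 [ 0.478 -0.045  0.005] [0.602 0.023 0.118]
top teal x 0.4364
scene nug [327.3 194.2] 30 ztop 0.037 [0.5684 0.0365]
scene blue 228 [ 0.487 -0.045  0.011] [0.575 0.019 0.109]
scene teal x 0.435
```

Request:
apply_moves(
  steps=[
    [[-0.022, 0, 0.01], [0, 0, 0], 0],
    [[-0.022, 0, 0.01], [0, 0, 0], 0],
    [[-0.022, 0, 0.01], [0, 0, 0], 0],
    [[-0.022, 0, 0.01], [0, 0, 0], 0],
    [[-0.02, 0, 0.009], [0, 0, 0], 0],
    [[-0.014, 0, 0.006], [0, 0, 0], 0],
    [[0, 0, 0], [0, 0, 0], 0],
    [[0, 0, 0], [0, 0, 0], 0],
  ],
)

```text
clock: 9.12
eef_pos: [0.5092, -0.0133, 0.0969]
tool_rot: [-0.001, 0.978, -0.001, 0.208]
ft_force: [0.4, 0.2, 2.8]
grip_width: 0.015
grasp_force: 59.7
```

```bash
cat >> p.py <<'E'
def back(B,th,yaw=0):
    Rs=R.from_euler('z',yaw,degrees=True)*R.from_euler('y',-th,degrees=True)
    return scoop(np.array(B)+Rs.apply([.04,0,.002]),yaw,th)
E
python3 - <<'E'
from look import *
ims=look('')
p,Ro,o=state(); th=np.degrees(np.arctan2(Ro.as_matrix()[0,2],-Ro.as_matrix()[2,2]))-25
Rs=R.from_euler('y',-th,degrees=True); P=p-Rs.apply(OFF); B=P-Rs.apply([.04,0,.002]); print('th',th,'P',P,'B',B,'lip',P+Rs.apply([.04,0,0]))
T=plan(*back(B+[.018,0,.001],15),8,0)
T=plan(*back(B+[.0,0,.005],32),8,0,start=T)
t=ims['top'][140:260,280:400]; s=ims['scene'][130:250,240:360]
cv2.imwrite('pics/sc.png',np.hstack([cv2.resize(t,(400,400),interpolation=2),cv2.resize(s,(400,400),interpolation=2)])[...,::-1])
E
```

```text
p [ 0.5092 -0.0133  0.0969] z_t [ 0.407 -0.001 -0.913] F [0.4 0.2 2.8] t 9.12
top nug [334.4 186.6] 98 ztop 0.039 [ 0.6174 -0.0211]
top nug [315.7 189. ] 48 ztop 0.038 [0.61   0.0366]
top nug [327.  193.5] 52 ztop 0.04 [0.5957 0.0015]
top nug [315.4 201.6] 49 ztop 0.038 [0.5707 0.0371]
top blue 413 [ 0.496 -0.045  0.005] [0.628 0.023 0.217]
top teal x 0.4362
scene nug [408.8 132.5] 10 ztop 0.089 [0.6705 0.3721]
scene nug [327.7 193.7] 23 ztop 0.037 [0.5682 0.0385]
scene blue 150 [ 0.513 -0.045  0.011] [0.576 0.017 0.109]
scene teal x 0.4358
th -0.9682755036336488 P [ 0.5902418  -0.01332033  0.01357548] B [ 0.55021371 -0.01332033  0.01225172] lip [ 0.63023608 -0.01332033  0.01289953]
t 9.2167 q [-0.033  0.152 -0.655  0.345  0.013 -0.033] p [ 0.5091 -0.0133  0.097 ] F [0.8 0.9 2.6] w 0.0157 59.6
dist 0.0141 ang 16.0 per row mm 1.8 deg 2.0
[[0.006,0.0,0.007],[-0.0,-0.0111,0.0001],0],
[[0.005,0.0,0.006],[-0.0,-0.0111,0.0001],0],
[[0.006,0.0,0.007],[-0.0,-0.0111,0.0001],0],
[[0.007,0.0,0.006],[-0.0,-0.0111,0.0001],0],
[[0.006,0.0,0.006],[-0.0,-0.0111,0.0001],0],
[[0.007,0.0,0.006],[-0.0,-0.0111,0.0001],0],
[[0.007,0.0,0.005],[-0.0,-0.0111,0.0001],0],
[[0.007,0.0,0.005],[-0.0,-0.0111,0.0001],0],
dist 0.0397 ang 17.0 per row mm 5.0 deg 2.12
[[0.024,0.0,-0.006],[-0.0,-0.0118,0.0],0],
[[0.024,0.0,-0.007],[-0.0,-0.0118,0.0],0],
[[0.024,0.0,-0.008],[-0.0,-0.0118,0.0],0],
[[0.023,0.0,-0.008],[-0.0,-0.0118,0.0],0],
[[0.023,0.0,-0.01],[-0.0,-0.0118,0.0],0],
[[0.022,0.0,-0.01],[-0.0,-0.0118,0.0],0],
[[0.023,0.0,-0.011],[-0.0,-0.0118,0.0],0],
[[0.021,0.0,-0.012],[-0.0,-0.0118,0.0],0],
```

View pics/sc.png

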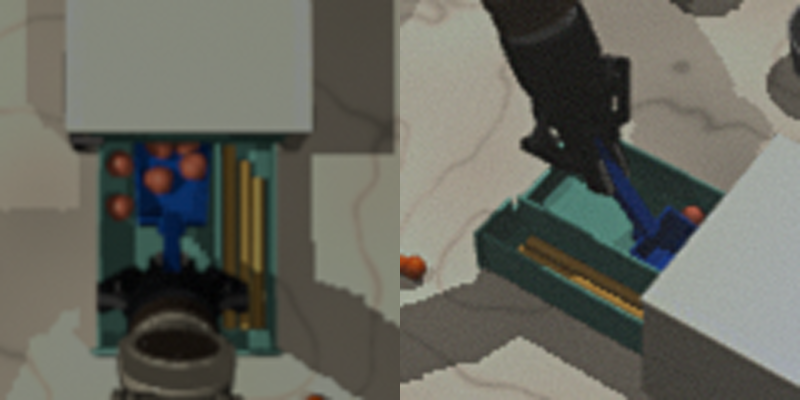

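The top panel shows four nuggets in or at the mouth of the pan at crop (155–205, 145–180), and two left behind on the left. Now I pitch the nose up the slope.

Request:
apply_moves(
  steps=[
    [[0.006, 0, 0.007], [0, -0.0111, 0], 0],
    [[0.005, 0, 0.006], [0, -0.0111, 0], 0],
    [[0.006, 0, 0.007], [0, -0.0111, 0], 0],
    [[0.007, 0, 0.006], [0, -0.0111, 0], 0],
    [[0.006, 0, 0.006], [0, -0.0111, 0], 0],
    [[0.007, 0, 0.006], [0, -0.0111, 0], 0],
    [[0.007, 0, 0.005], [0, -0.0111, 0], 0],
    [[0.007, 0, 0.005], [0, -0.0111, 0], 0],
  ],
)

```text
clock: 9.88
eef_pos: [0.5027, -0.0132, 0.0815]
tool_rot: [-0.001, 0.94, -0.0, 0.34]
ft_force: [0.3, 0.0, -1.8]
grip_width: 0.0151
grasp_force: 59.1
```

Request:
apply_moves(
  steps=[
    [[0.028, 0, -0.01], [0, -0.0118, 0], 0],
    [[0.028, 0, -0.011], [0, -0.0118, 0], 0],
    [[0.028, 0, -0.012], [0, -0.0118, 0], 0],
    [[0.027, 0, -0.013], [0, -0.0118, 0], 0],
    [[0.027, 0, -0.014], [0, -0.0118, 0], 0],
    [[0.026, 0, -0.015], [0, -0.0118, 0], 0],
    [[0.026, 0, -0.016], [0, -0.0118, 0], 0],
    [[0.025, 0, -0.017], [0, -0.0118, 0], 0],
  ],
)

```text
clock: 10.55
eef_pos: [0.5279, -0.018, 0.0966]
tool_rot: [-0.002, 0.898, 0.002, 0.439]
ft_force: [-8.0, 0.8, -1.0]
grip_width: 0.0154
grasp_force: 59.3
```

```bash
cat >> look.py <<'E'
def pan():
    p,Ro,o=state(); z=Ro.as_matrix()[:,2]; y=Ro.as_matrix()[:,1]; yaw=np.degrees(np.arctan2(-y[0],y[1]))
    h=R.from_euler('z',-yaw,degrees=True).apply(z); th=np.degrees(np.arctan2(h[0],-h[2]))-LEAN
    Rs=R.from_euler('z',yaw,degrees=True)*R.from_euler('y',-th,degrees=True); P=p-Rs.apply(OFF); B=P-Rs.apply([.04,0,.002]); L=P+Rs.apply([.04,0,0])
    print('yaw',yaw.round(2),'th',th.round(2),'P',P.round(4),'B',B.round(4),'lip',L.round(4)); return P,B,L,th,yaw
E
python3 - <<'E'
from look import *
ims=look('')
P,B,L,th,yaw=pan()
T=plan(*back(B+[-.025,0,.11],32),8,0)
t=ims['top'][140:260,280:400]; s=ims['scene'][130:250,240:360]
cv2.imwrite('pics/sc2.png',np.hstack([cv2.resize(t,(400,400),interpolation=2),cv2.resize(s,(400,400),interpolation=2)])[...,::-1])
E
```

```text
p [ 0.5279 -0.018   0.0966] z_t [ 0.789  0.006 -0.614] F [-8.   0.8 -1. ] t 10.55
top nug [211.4 169.9] 7 ztop 0.047 [0.6671 0.3608]
top nug [315.6 187. ] 49 ztop 0.036 [0.6164 0.0371]
top nug [332.6 188.5] 164 ztop 0.061 [ 0.6084 -0.0154]
top nug [315.4 200. ] 47 ztop 0.039 [0.5757 0.0372]
top blue 225 [ 0.501 -0.047  0.011] [0.625 0.017 0.123]
top teal x 0.4406
scene nug [411.2 134.8] 10 ztop 0.088 [0.6816 0.3678]
scene nug [401.4 145.4] 7 ztop 0.028 [0.6579 0.3654]
scene nug [329.4 193.4] 8 ztop 0.039 [0.5729 0.0409]
scene blue 151 [ 0.505 -0.049  0.056] [0.591 0.008 0.121]
scene teal x 0.4409
yaw 0.36 th 27.2 P [ 0.6391 -0.0174  0.0616] B [ 0.6044 -0.0176  0.0416] lip [ 0.6746 -0.0171  0.0799]
t 10.65 q [-0.066  0.273 -1.088 -0.7    0.058 -0.043] p [ 0.5282 -0.018   0.0969] F [ 0.9  0.8 -3.9] w 0.0153 58.4
dist 0.1075 ang 4.8 per row mm 13.4 deg 0.6
[[-0.04,0.001,-0.054],[0.0002,-0.0033,0.0001],0],
[[-0.04,0.0,-0.054],[0.0002,-0.0033,0.0001],0],
[[-0.041,0.001,-0.053],[0.0002,-0.0033,0.0001],0],
[[-0.042,0.0,-0.053],[0.0002,-0.0033,0.0001],0],
[[-0.042,0.0,-0.052],[0.0002,-0.0033,0.0001],0],
[[-0.042,0.001,-0.052],[0.0002,-0.0033,0.0001],0],
[[-0.043,0.0,-0.052],[0.0002,-0.0033,0.0001],0],
[[-0.044,0.001,-0.051],[0.0002,-0.0033,0.0001],0],
```

View pics/sc2.png

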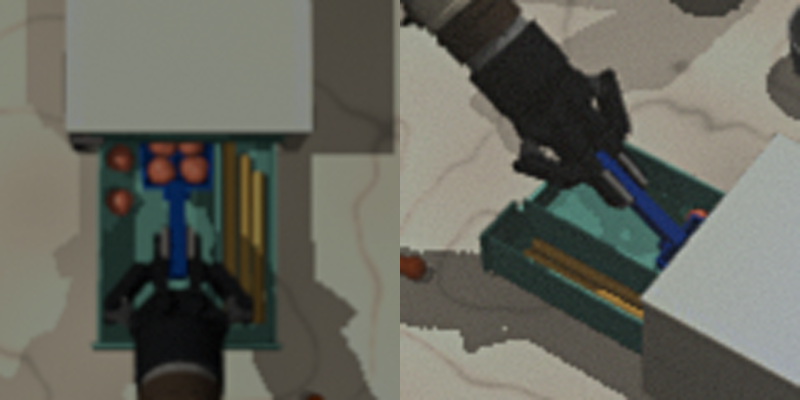

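Four nuggets sit in the pan, but joint 3 is at its limit (-1.09), so the retreat wasn't fully followed. I'll fit the arm's geometry to know what is reachable.

```bash
cat > kin.py <<'E'
import numpy as np
D=[((.2413,.00385,1.3352),.4995,.2475),((-.1503,-.4091,1.3119),.3066,.2481),((-.052,-.88,.308),.4085,.0989),((.152,-.655,.345),.5093,.097),((.273,-1.088,-.7),.5285,.0969)]
A=[];b=[]
for (q2,q3,q4),r,z in D:
    a=q2-q3;p=a+q4
    A.append([1,0,np.sin(q2),np.cos(a),np.sin(a),np.cos(p)]);b.append(r)
    A.append([0,1,np.cos(q2),-np.sin(a),np.cos(a),-np.sin(p)]);b.append(z)
X,res,rk,sv=np.linalg.lstsq(np.array(A),np.array(b),rcond=None)
r0,h,L1,L2,e,L3=X
def ik(r,z,p):  # p pitch below horizontal (rad)
    w=np.array([r-r0-L3*np.cos(p),z-h+L3*np.sin(p)]); M=np.hypot(L2,e); d=np.hypot(*w)
    from scipy.optimize import fsolve
    f=lambda q:[L1*np.sin(q[0])+L2*np.cos(q[0]-q[1])+e*np.sin(q[0]-q[1])-w[0],L1*np.cos(q[0])-L2*np.sin(q[0]-q[1])+e*np.cos(q[0]-q[1])-w[1]]
    s,i,ier,m=fsolve(f,[.1,-.6],full_output=True); q=[s[0],s[1],p-s[0]+s[1]]
    ok=ier==1 and -1.05<q[0]<1.87 and -1.07<q[1]<1.28 and -1.97<q[2]<2.13
    return np.round(q,2),ok
if __name__=='__main__':
    print('fit',X.round(3),rk,(np.array(A)@X-b).round(4))
    for lean in (45,52,57,30):
        for r in (.40,.45,.5,.53,.56): print(lean,r,[ (ik(r,z,np.radians(90-lean))[0][1],bool(ik(r,z,np.radians(90-lean))[1])) for z in (.1,.15,.2,.25,.3)])
E
python3 kin.py
python3 - <<'E'
from look import *
for n in ('top','scene'):
    im,d=camera(n); C=cloud(n,d); hsv=cv2.cvtColor(im,cv2.COLOR_RGB2HSV); X,Y,Z=[C[...,i] for i in range(3)]
    b=(hsv[...,0]>105)&(hsv[...,0]<130)&(hsv[...,1]>150)&(X>.42)&(X<.7)&(abs(Y)<.1)&(Z<.2)&(Z>0); q=C[b]
    hd=q[abs(q[:,1]+.0155)<.009]
    for x0 in np.arange(.49,.64,.012):
        k=hd[(hd[:,0]>=x0)&(hd[:,0]<x0+.012)]
        if len(k): print(n,x0.round(3),len(k),np.percentile(k[:,2],[10,50,90]).round(3))
E
```

```text
fit [0.    0.241 0.493 0.391 0.008 0.388] 6 [ 0.      0.0001  0.0001  0.     -0.     -0.0001 -0.0003 -0.      0.0002
  0.    ]
45 0.4 [(np.float64(-1.24), False), (np.float64(-1.14), False), (np.float64(-1.03), True), (np.float64(-0.91), True), (np.float64(-0.79), True)]
45 0.45 [(np.float64(-1.14), False), (np.float64(-1.06), True), (np.float64(-0.96), True), (np.float64(-0.85), True), (np.float64(-0.74), True)]
45 0.5 [(np.float64(-1.03), True), (np.float64(-0.96), True), (np.float64(-0.87), True), (np.float64(-0.78), True), (np.float64(-0.67), True)]
45 0.53 [(np.float64(-0.97), True), (np.float64(-0.9), True), (np.float64(-0.82), True), (np.float64(-0.73), True), (np.float64(-0.63), True)]
45 0.56 [(np.float64(-0.9), True), (np.float64(-0.84), True), (np.float64(-0.76), True), (np.float64(-0.67), True), (np.float64(-0.58), True)]
52 0.4 [(np.float64(-1.39), False), (np.float64(-1.27), False), (np.float64(-1.15), False), (np.float64(-1.03), True), (np.float64(-0.91), True)]
52 0.45 [(np.float64(-1.27), False), (np.float64(-1.18), False), (np.float64(-1.08), False), (np.float64(-0.
[... 1845 characters left out ...]
.49), True), (np.float64(-0.4), True), (np.float64(-0.3), True)]
top 0.49 6 [0.111 0.116 0.131]
top 0.502 24 [0.113 0.117 0.125]
top 0.514 20 [0.103 0.107 0.114]
top 0.526 19 [0.099 0.102 0.105]
top 0.538 15 [0.091 0.096 0.099]
top 0.55 16 [0.081 0.088 0.092]
top 0.562 17 [0.07  0.075 0.08 ]
top 0.574 19 [0.057 0.065 0.071]
top 0.586 13 [0.031 0.062 0.065]
top 0.598 2 [0.03  0.031 0.031]
top 0.61 9 [0.03  0.032 0.037]
scene 0.502 13 [0.113 0.118 0.123]
scene 0.514 13 [0.107 0.111 0.115]
scene 0.526 15 [0.099 0.102 0.109]
scene 0.538 17 [0.091 0.094 0.099]
scene 0.55 18 [0.081 0.085 0.09 ]
scene 0.562 18 [0.075 0.077 0.082]
scene 0.574 21 [0.065 0.069 0.073]
scene 0.586 11 [0.06  0.062 0.066]
```

```bash
sed -i 's/LEAN=25\./LEAN=38./' p.py; python3 - <<'E'
from look import *
from kin import ik
pan()
P1,R1=scoop([.578,-.0135,.034],0,6.5); print(P1,ik(P1[0],P1[2],np.radians(90-44.5)), ik((P1[0]+.528)/2,.1,np.radians(90-48)))
T=plan(P1,R1,16,0)
for z in (.14,.18,.22,.26):
  print(z,[(l,ik(P1[0],z,np.radians(90-l))[1]) for l in (46,48,50,52,55,58)])
E
```

```text
yaw 0.35 th 14.26 P [ 0.6285 -0.0174  0.0383] B [ 0.5902 -0.0177  0.0266] lip [ 0.6672 -0.0172  0.0482]
[ 0.48674766 -0.0135      0.10613363] (array([ 0.08, -1.05, -0.33]), np.True_) (array([ 0.17, -1.07, -0.51]), np.True_)
t 10.75 q [-0.065  0.271 -1.088 -0.699  0.058 -0.042] p [ 0.5283 -0.0181  0.0975] F [ 0.3  0.8 -6.6] w 0.0153 58.4
dist 0.0427 ang 7.8 per row mm 2.7 deg 0.49
[[0.006,0.002,-0.012],[0.0001,0.0027,0.0001],0],
[[0.006,0.001,-0.012],[0.0001,0.0027,0.0001],0],
[[0.006,0.002,-0.012],[0.0001,0.0027,0.0001],0],
[[0.006,0.001,-0.011],[0.0001,0.0027,0.0001],0],
[[0.006,0.001,-0.012],[0.0001,0.0027,0.0001],0],
[[0.006,0.002,-0.012],[0.0001,0.0027,0.0001],0],
[[0.007,0.001,-0.011],[0.0001,0.0027,0.0001],0],
[[0.006,0.002,-0.012],[0.0001,0.0027,0.0001],0],
[[0.007,0.001,-0.011],[0.0001,0.0027,0.0001],0],
[[0.007,0.002,-0.012],[0.0001,0.0027,0.0001],0],
[[0.006,0.001,-0.011],[0.0001,0.0027,0.0001],0],
[[0.007,0.002,-0.012],[0.0001,0.0027,0.0001],0],
[[0.007,0.001,-0.011],[0.0001,0.0027,0.0001],0],
[[0.007,0.002,-0.011],[0.0001,0.0027,0.0001],0],
[[0.008,0.001,-0.011],[0.0001,0.0027,0.0001],0],
[[0.007,0.001,-0.011],[0.0001,0.0027,0.0001],0],
0.14 [(46, np.True_), (48, np.True_), (50, np.False_), (52, np.False_), (55, np.False_), (58, np.False_)]
0.18 [(46, np.True_), (48, np.True_), (50, np.True_), (52, np.True_), (55, np.False_), (58, np.False_)]
0.22 [(46, np.True_), (48, np.True_), (50, np.True_), (52, np.True_), (55, np.True_), (58, np.False_)]
0.26 [(46, np.True_), (48, np.True_), (50, np.True_), (52, np.True_), (55, np.True_), (58, np.True_)]
```

Request:
apply_moves(
  steps=[
    [[0.006, 0.002, -0.01], [0, 0.0035, 0], 0],
    [[0.006, 0.002, -0.012], [0, 0.0035, 0], 0],
    [[0.006, 0.002, -0.012], [0, 0.003, 0], 0],
    [[0.006, 0.001, -0.012], [0, 0.003, 0], 0],
    [[0.006, 0.001, -0.012], [0, 0.003, 0], 0],
    [[0.006, 0.002, -0.012], [0, 0.0027, 0], 0],
    [[0.007, 0.001, -0.011], [0, 0.0027, 0], 0],
    [[0.006, 0.002, -0.012], [0, 0.0027, 0], 0],
  ],
)

```text
clock: 11.42
eef_pos: [0.5087, -0.0158, 0.104]
tool_rot: [-0.002, 0.913, 0.002, 0.408]
ft_force: [0.8, 0.8, -1.2]
grip_width: 0.0152
grasp_force: 58.7
```

```bash
python3 - <<'E'
from look import *
look('');pan()
P1,R1=scoop([.578,-.0135,.034],0,6.5)
T=plan(P1,R1,8,0)
E
```

```text
p [ 0.5087 -0.0158  0.104 ] z_t [ 0.746  0.005 -0.666] F [ 0.8  0.8 -1.2] t 11.42
top nug [315.6 187. ] 46 ztop 0.035 [0.6166 0.0371]
top nug [331.8 193.8] 210 ztop 0.062 [ 0.5921 -0.0129]
top nug [315.5 199.7] 48 ztop 0.038 [0.5766 0.037 ]
top blue 308 [ 0.483 -0.047  0.027] [0.627 0.02  0.139]
top teal x 0.4419
scene nug [412.6 133.8] 9 ztop 0.089 [0.6832 0.3746]
scene nug [405.3 139.1] 7 ztop 0.06 [0.6654 0.3675]
scene nug [324. 198.] 47 ztop 0.062 [0.5784 0.0013]
scene nug [318.8 204.8] 32 ztop 0.062 [ 0.5793 -0.0287]
scene blue 157 [ 0.487 -0.048  0.054] [0.588 0.015 0.131]
scene teal x 0.4418
yaw 0.34 th 10.3 P [ 0.605  -0.0152  0.0386] B [ 0.566  -0.0154  0.0295] lip [ 0.6443 -0.015   0.0458]
t 11.5167 q [-0.058  0.16  -1.062 -0.493  0.049 -0.042] p [ 0.5091 -0.0158  0.1046] F [-0.  -0.1 -1.9] w 0.0156 58.7
dist 0.0226 ang 3.8 per row mm 2.8 deg 0.48
[[0.009,0.001,-0.011],[0.0002,0.0026,0.0001],0],
[[0.008,0.002,-0.011],[0.0002,0.0026,0.0001],0],
[[0.009,0.001,-0.011],[0.0002,0.0026,0.0001],0],
[[0.009,0.002,-0.011],[0.0002,0.0026,0.0001],0],
[[0.009,0.001,-0.011],[0.0002,0.0026,0.0001],0],
[[0.009,0.002,-0.01],[0.0002,0.0026,0.0001],0],
[[0.009,0.001,-0.011],[0.0002,0.0026,0.0001],0],
[[0.009,0.002,-0.011],[0.0002,0.0026,0.0001],0],
```

Request:
apply_moves(
  steps=[
    [[0.009, 0.001, -0.011], [0, 0.0026, 0], 0],
    [[0.008, 0.002, -0.011], [0, 0.0026, 0], 0],
    [[0.009, 0.001, -0.011], [0, 0.0026, 0], 0],
    [[0.009, 0.002, -0.011], [0, 0.0026, 0], 0],
    [[0.009, 0.001, -0.011], [0, 0.0026, 0], 0],
    [[0.009, 0.002, -0.01], [0, 0.0026, 0], 0],
    [[0.009, 0.001, -0.011], [0, 0.0026, 0], 0],
    [[0.009, 0.002, -0.011], [0, 0.0026, 0], 0],
  ],
)

```text
clock: 12.18
eef_pos: [0.4867, -0.0135, 0.1059]
tool_rot: [-0.002, 0.926, 0.002, 0.379]
ft_force: [0.4, 0.4, -1.1]
grip_width: 0.0153
grasp_force: 58.7
```

```bash
python3 - <<'E'
from look import *
ims=look('');P,B,L,th,yaw=pan()
T=plan(*scoop([.576,-.0135,.085],0,8.5),8,0)
T=plan(*scoop([.57,-.0135,.15],0,14),8,0,start=T)
t=ims['top'][140:260,280:400]; s=ims['scene'][130:250,240:360]
cv2.imwrite('pics/sc3.png',np.hstack([cv2.resize(t,(400,400),interpolation=2),cv2.resize(s,(400,400),interpolation=2)])[...,::-1])
E
```

```text
p [ 0.4867 -0.0135  0.1059] z_t [ 0.701  0.005 -0.713] F [ 0.4  0.4 -1.1] t 12.18
top nug [315.4 186.8] 45 ztop 0.039 [0.6164 0.0376]
top nug [331.1 202.3] 217 ztop 0.058 [ 0.5664 -0.0109]
top nug [315.2 199.8] 46 ztop 0.037 [0.5766 0.0377]
top blue 441 [ 0.463 -0.044  0.016] [0.62  0.023 0.134]
top teal x 0.4424
scene nug [403.4 137.1] 11 ztop 0.068 [0.6582 0.3646]
scene nug [318.1 199.4] 177 ztop 0.06 [ 0.5659 -0.0118]
scene blue 148 [ 0.465 -0.048  0.053] [0.575 0.019 0.132]
scene teal x 0.4423
yaw 0.34 th 6.55 P [ 0.5782 -0.0129  0.0341] B [ 0.5386 -0.0132  0.0275] lip [ 0.6179 -0.0127  0.0387]
t 12.2833 q [-0.052  0.08  -1.046 -0.332  0.042 -0.041] p [ 0.4868 -0.0135  0.1061] F [-0.6 -0.  -1.7] w 0.0154 58.7
dist 0.048 ang 2.0 per row mm 6.0 deg 0.25
[[-0.019,0.0,-0.023],[0.0002,-0.0014,0.0001],0],
[[-0.019,0.0,-0.023],[0.0002,-0.0014,0.0001],0],
[[-0.019,0.0,-0.024],[0.0002,-0.0014,0.0001],0],
[[-0.019,0.0,-0.023],[0.0002,-0.0014,0.0001],0],
[[-0.02,0.0,-0.023],[0.0002,-0.0014,0.0001],0],
[[-0.019,0.0,-0.022],[0.0002,-0.0014,0.0001],0],
[[-0.02,0.0,-0.023],[0.0002,-0.0014,0.0001],0],
[[-0.019,0.0,-0.023],[0.0002,-0.0014,0.0001],0],
dist 0.057 ang 5.4 per row mm 7.1 deg 0.68
[[-0.02,-0.0,-0.029],[0.0,-0.0038,0.0],0],
[[-0.02,-0.0,-0.03],[0.0,-0.0038,0.0],0],
[[-0.021,-0.0,-0.029],[0.0,-0.0038,0.0],0],
[[-0.021,-0.0,-0.028],[0.0,-0.0038,0.0],0],
[[-0.022,-0.0,-0.029],[0.0,-0.0038,0.0],0],
[[-0.022,-0.0,-0.028],[0.0,-0.0038,0.0],0],
[[-0.022,-0.0,-0.028],[0.0,-0.0038,0.0],0],
[[-0.022,-0.0,-0.027],[0.0,-0.0038,0.0],0],
```

View pics/sc3.png

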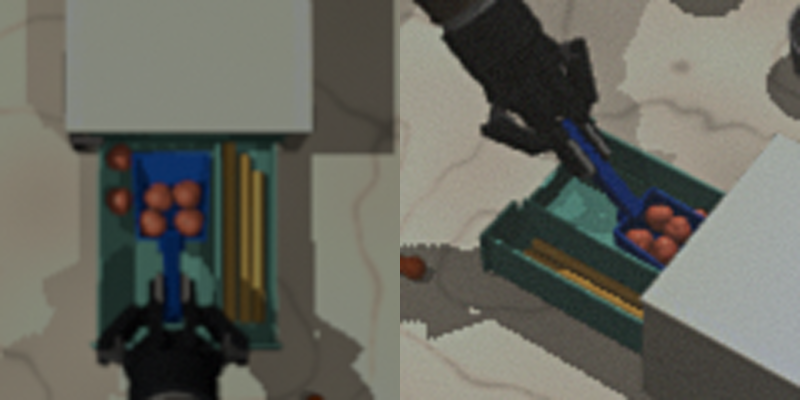

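All four nuggets sit packed at the back of the pan, around (150–190, 190–225) in the top panel. Next I lift.

Request:
apply_moves(
  steps=[
    [[-0.012, 0, -0.015], [0, -0.0014, 0], 0],
    [[-0.019, 0, -0.023], [0, -0.0014, 0], 0],
    [[-0.019, 0, -0.024], [0, -0.0014, 0], 0],
    [[-0.019, 0, -0.023], [0, -0.0014, 0], 0],
    [[-0.02, 0, -0.023], [0, -0.0014, 0], 0],
    [[-0.019, 0, -0.022], [0, -0.0014, 0], 0],
    [[-0.02, 0, -0.023], [0, -0.0014, 0], 0],
    [[-0.019, 0, -0.023], [0, -0.0014, 0], 0],
  ],
)

```text
clock: 12.95
eef_pos: [0.4825, -0.0136, 0.1523]
tool_rot: [-0.002, 0.918, 0.002, 0.396]
ft_force: [0.5, -1.3, -2.1]
grip_width: 0.0151
grasp_force: 58.7
```

Request:
apply_moves(
  steps=[
    [[-0.02, 0, -0.029], [0, -0.0038, 0], 0],
    [[-0.02, 0, -0.03], [0, -0.0038, 0], 0],
    [[-0.021, 0, -0.029], [0, -0.0038, 0], 0],
    [[-0.021, 0, -0.028], [0, -0.0038, 0], 0],
    [[-0.022, 0, -0.029], [0, -0.0038, 0], 0],
    [[-0.022, 0, -0.028], [0, -0.0038, 0], 0],
    [[-0.022, 0, -0.028], [0, -0.0038, 0], 0],
    [[-0.02, 0, -0.024], [0, -0.0038, 0], 0],
  ],
)

```text
clock: 13.62
eef_pos: [0.4705, -0.0138, 0.2072]
tool_rot: [-0.002, 0.898, 0.002, 0.439]
ft_force: [-0.6, 0.6, -1.1]
grip_width: 0.0151
grasp_force: 58.8
```

```bash
python3 - <<'E'
from look import *
from kin import ik
look('');P,B,L,th,yaw=pan()
# cup estimate
c=np.array([.573,.3047]); az=np.degrees(np.arctan2(c[1],c[0])); print('az',az)
Y=28
d=np.array([np.cos(np.radians(Y)),np.sin(np.radians(Y))])
# hover: lip 20 mm short of cup centre
Ph=np.r_[c-d*.060,.12]
p1,R1=scoop(Ph,Y,14); r=np.hypot(*p1[:2]); print('tcp',p1,ik(r,p1[2],np.radians(90-52)))
for th_ in (0,-15,-30,-45,-55):
    Rs=R.from_euler('z',Y,degrees=True)*R.from_euler('y',-th_,degrees=True)
    Lp=np.r_[c+d*(-.005),.066]; Pq=Lp-Rs.apply([.04,0,0]); q,Rq=scoop(Pq,Y,th_); print(th_,q.round(3),ik(np.hypot(*q[:2]),q[2],np.radians(90-(38+th_))))
mid,Rm=scoop(np.r_[.50,.13,.15],14,14)
T=plan(mid,Rm,12,0); T=plan(p1,R1,12,0,start=T)
E
```

```text
p [ 0.4705 -0.0138  0.2072] z_t [ 0.789  0.005 -0.614] F [-0.6  0.6 -1.1] t 13.62
top nug [211.  171.3] 7 ztop 0.045 [0.663  0.3625]
top nug [315.1 186.9] 41 ztop 0.037 [0.6166 0.0384]
top nug [332.4 200.9] 252 ztop 0.171 [ 0.5572 -0.0134]
top nug [315.2 199.7] 45 ztop 0.037 [0.5767 0.0379]
top blue 542 [ 0.444 -0.043  0.011] [0.612 0.026 0.231]
top teal x 0.4423
scene nug [315.9 173.3] 180 ztop 0.175 [ 0.5582 -0.0149]
scene nug [328.2 195. ] 24 ztop 0.037 [0.5723 0.035 ]
scene blue 324 [ 0.45  -0.049  0.15 ] [0.611 0.018 0.232]
scene teal x 0.4408
yaw 0.33 th 14.18 P [ 0.5709 -0.0132  0.1483] B [ 0.5326 -0.0134  0.1366] lip [ 0.6096 -0.013   0.1581]
az 28.0023772031178
tcp [0.43182816 0.2296376  0.17960569] (array([-0.1 , -1.05, -0.28]), np.True_)
0 [0.46  0.245 0.148] (array([ 0.02, -0.8 ,  0.09]), np.True_)
-15 [0.483 0.257 0.177] (array([ 0.12, -0.43,  0.62]), np.True_)
-30 [0.511 0.272 0.198] (array([ 0.32, -0.03,  1.08]), np.True_)
-45 [0.543 0.289 0.211] (array([0.59, 0.43, 1.53]), np.True_)
-55 [0.566 0.301 0.213] (array([0.83, 0.83, 1.87]), np.True_)
t 13.7167 q [-0.062 -0.2
[... 652 characters left out ...]
014],[-0.005,0.0001,-0.0039],0],
[[0.009,0.055,-0.013],[-0.005,0.0001,-0.0039],0],
dist 0.1305 ang 14.0 per row mm 10.9 deg 1.16
[[-0.005,0.047,0.027],[-0.0051,-0.0,-0.004],0],
[[-0.005,0.047,0.027],[-0.0051,-0.0,-0.004],0],
[[-0.007,0.046,0.028],[-0.0051,-0.0,-0.004],0],
[[-0.006,0.045,0.029],[-0.0051,-0.0,-0.004],0],
[[-0.008,0.045,0.03],[-0.0051,-0.0,-0.004],0],
[[-0.007,0.045,0.03],[-0.0051,-0.0,-0.004],0],
[[-0.009,0.044,0.031],[-0.0051,-0.0,-0.004],0],
[[-0.009,0.043,0.032],[-0.0051,-0.0,-0.004],0],
[[-0.009,0.042,0.033],[-0.0051,-0.0,-0.004],0],
[[-0.01,0.042,0.033],[-0.0051,-0.0,-0.004],0],
[[-0.011,0.042,0.034],[-0.0051,-0.0,-0.004],0],
[[-0.011,0.04,0.034],[-0.0051,-0.0,-0.004],0],
```

```bash
python3 - <<'E'
from look import *
from kin import ik
c=np.array([.573,.3047]);Y=28;d=np.array([np.cos(np.radians(Y)),np.sin(np.radians(Y))])
p1,R1=scoop(np.r_[c-d*.065,.155],Y,12); r=np.hypot(*p1[:2]); print('tcp',p1,r,ik(r,p1[2],np.radians(90-50)),ik(.46,.21,np.radians(90-51)))
T=plan(p1,R1,24,0)
E
```

```text
tcp [0.42930387 0.22829541 0.21805539] 0.4862310209269747 (array([-0.22, -0.95, -0.03]), np.True_) (array([-0.27, -1.03, -0.07]), np.True_)
t 13.7167 q [-0.062 -0.232 -1.032 -0.139  0.055 -0.041] p [ 0.4708 -0.0138  0.2076] F [-0.6  0.3 -1.5] w 0.0147 58.8
dist 0.2458 ang 27.8 per row mm 10.2 deg 1.16
[[0.003,0.05,-0.008],[-0.005,0.0005,-0.004],0],
[[0.003,0.051,-0.007],[-0.005,0.0005,-0.004],0],
[[0.002,0.051,-0.006],[-0.005,0.0005,-0.004],0],
[[0.002,0.051,-0.006],[-0.005,0.0005,-0.004],0],
[[0.001,0.051,-0.004],[-0.005,0.0005,-0.004],0],
[[0.0,0.051,-0.004],[-0.005,0.0005,-0.004],0],
[[-0.0,0.051,-0.003],[-0.005,0.0005,-0.004],0],
[[-0.001,0.051,-0.003],[-0.005,0.0005,-0.004],0],
[[-0.002,0.051,-0.001],[-0.005,0.0005,-0.004],0],
[[-0.002,0.052,-0.001],[-0.005,0.0005,-0.004],0],
[[-0.003,0.051,0.0],[-0.005,0.0005,-0.004],0],
[[-0.003,0.051,0.001],[-0.005,0.0005,-0.004],0],
[[-0.005,0.051,0.002],[-0.005,0.0005,-0.004],0],
[[-0.004,0.051,0.002],[-0.005,0.0005,-0.004],0],
[[-0.006,0.05,0.004],[-0.005,0.0005,-0.004],0],
[[-0.006,0.051,0.004],[-0.005,0.0005,-0.004],0],
[[-0.007,0.051,0.005],[-0.005,0.0005,-0.004],0],
[[-0.007,0.05,0.005],[-0.005,0.0005,-0.004],0],
[[-0.008,0.05,0.007],[-0.005,0.0005,-0.004],0],
[[-0.009,0.05,0.007],[-0.005,0.0005,-0.004],0],
[[-0.009,0.05,0.008],[-0.005,0.0005,-0.004],0],
[[-0.01,0.049,0.009],[-0.005,0.0005,-0.004],0],
[[-0.011,0.05,0.009],[-0.005,0.0005,-0.004],0],
[[-0.011,0.049,0.01],[-0.005,0.0005,-0.004],0],
```

Request:
apply_moves(
  steps=[
    [[0.002, 0.025, -0.004], [-0.005, 0.0005, -0.004], 0],
    [[0.003, 0.045, -0.007], [-0.005, 0.0005, -0.004], 0],
    [[0.002, 0.051, -0.006], [-0.005, 0.0005, -0.004], 0],
    [[0.002, 0.051, -0.006], [-0.005, 0.0005, -0.004], 0],
    [[0.001, 0.051, -0.004], [-0.005, 0.0005, -0.004], 0],
    [[0, 0.051, -0.004], [-0.005, 0.0005, -0.004], 0],
    [[0, 0.051, -0.003], [-0.005, 0.0005, -0.004], 0],
    [[-0.001, 0.051, -0.003], [-0.005, 0.0005, -0.004], 0],
  ],
)

```text
clock: 14.38
eef_pos: [0.4574, 0.062, 0.2096]
tool_rot: [-0.076, 0.898, 0.037, 0.431]
ft_force: [-0.7, 0.6, -2.4]
grip_width: 0.015
grasp_force: 58.8
```

Request:
apply_moves(
  steps=[
    [[-0.002, 0.051, -0.001], [-0.005, 0.0005, -0.004], 0],
    [[-0.002, 0.052, -0.001], [-0.005, 0.0005, -0.004], 0],
    [[-0.003, 0.051, 0], [-0.005, 0.0005, -0.004], 0],
    [[-0.003, 0.051, 0.001], [-0.005, 0.0005, -0.004], 0],
    [[-0.005, 0.051, 0.002], [-0.005, 0.0005, -0.004], 0],
    [[-0.004, 0.051, 0.002], [-0.005, 0.0005, -0.004], 0],
    [[-0.006, 0.05, 0.004], [-0.005, 0.0005, -0.004], 0],
    [[-0.006, 0.051, 0.004], [-0.005, 0.0005, -0.004], 0],
  ],
)

```text
clock: 15.05
eef_pos: [0.4438, 0.1424, 0.2132]
tool_rot: [-0.148, 0.892, 0.071, 0.422]
ft_force: [-0.4, -0.2, -1.2]
grip_width: 0.0153
grasp_force: 58.8
```

Request:
apply_moves(
  steps=[
    [[-0.007, 0.051, 0.005], [-0.005, 0.0005, -0.004], 0],
    [[-0.007, 0.05, 0.005], [-0.005, 0.0005, -0.004], 0],
    [[-0.008, 0.05, 0.007], [-0.005, 0.0005, -0.004], 0],
    [[-0.009, 0.05, 0.007], [-0.005, 0.0005, -0.004], 0],
    [[-0.009, 0.05, 0.008], [-0.005, 0.0005, -0.004], 0],
    [[-0.01, 0.049, 0.009], [-0.005, 0.0005, -0.004], 0],
    [[-0.011, 0.05, 0.009], [-0.005, 0.0005, -0.004], 0],
    [[-0.005, 0.025, 0.005], [-0.003, 0.0005, -0.002], 0],
  ],
)

```text
clock: 15.72
eef_pos: [0.4307, 0.2186, 0.2167]
tool_rot: [-0.215, 0.881, 0.103, 0.409]
ft_force: [0.1, 0.3, -2.0]
grip_width: 0.0152
grasp_force: 58.8
```

```bash
python3 - <<'E'
from look import *
look('');P,B,L,th,yaw=pan()
for n in ('top','scene'):
    im,d=camera(n);C=cloud(n,d);hsv=cv2.cvtColor(im,cv2.COLOR_RGB2HSV)
    b=(hsv[...,0]>105)&(hsv[...,0]<130)&(hsv[...,1]>150)&(C[...,0]>.3)&(C[...,0]<.7)&(C[...,1]>.1)&(C[...,1]<.42)&(C[...,2]<.3); q=C[b]
    u=np.r_[np.cos(np.radians(yaw)),np.sin(np.radians(yaw))]; s=q[:,:2]@u; k=q[s>np.percentile(s,99.5)-.012]; v=k[:,:2]@np.r_[-u[1],u[0]]
    print(n,'lip s',np.percentile(s,99.5).round(4),'lat',v.min().round(4),v.max().round(4),'z',np.median(k[:,2]).round(3),'pred s',L[:2]@u,'lat',L[:2]@np.r_[-u[1],u[0]])
E
```

```text
p [0.4307 0.2186 0.2167] z_t [ 0.676  0.358 -0.644] F [ 0.1  0.3 -2. ] t 15.72
top nug [204.3 177. ] 7 ztop 0.074 [0.6401 0.3759]
top nug [315.6 186.9] 48 ztop 0.038 [0.6162 0.0368]
top nug [315.4 199.8] 47 ztop 0.036 [0.5767 0.0372]
top nug [235. 218.] 249 ztop 0.177 [0.5068 0.2595]
top blue 516 [0.405 0.206 0.142] [0.562 0.313 0.241]
top teal x 0.4423
scene nug [350.4 110.7] 129 ztop 0.18 [0.5043 0.2607]
scene nug [405.1 141.3] 15 ztop 0.058 [0.6689 0.3601]
scene nug [328.2 195. ] 26 ztop 0.038 [0.5727 0.0344]
scene blue 161 [0.418 0.204 0.157] [0.564 0.307 0.243]
scene teal x 0.4386
yaw 27.58 th 11.93 P [0.5174 0.2633 0.1534] B [0.483  0.2454 0.1432] lip [0.552  0.2814 0.1617]
top lip s 0.6227 lat -0.0372 0.033 z 0.161 pred s 0.6196212901087169 lat -0.006158747813065486
scene lip s 0.6195 lat -0.0445 0.0333 z 0.163 pred s 0.6196212901087169 lat -0.006158747813065486
```

```bash
cat >> p.py <<'E'
def lip(L,th,yaw):
    Rs=R.from_euler('z',yaw,degrees=True)*R.from_euler('y',-th,degrees=True)
    return scoop(np.array(L)-Rs.apply([.04,0,0]),yaw,th)
E
python3 - <<'E'
from look import *
from kin import ik
c=np.array([.573,.3045]);Y=28;d=np.array([np.cos(np.radians(Y)),np.sin(np.radians(Y))])
def chk(x): print(x[0].round(3),ik(np.hypot(*x[0][:2]),x[0][2],-np.arcsin(x[1].as_matrix()[2,2])))
L=np.r_[c-d*.028,.073]
a=lip(L,6,Y);b=lip(L+[0,0,-.003],-22,Y);e=lip(L+[0,0,-.003],-42,Y)
for x in (a,b,e): chk(x)
T=plan(*a,12,0); print('tilt');T=plan(*b,20,0,start=T)
E
```

```text
[0.433 0.23  0.142] (array([-0.03, -0.98, -0.15]), np.True_)
[0.475 0.252 0.192] (array([ 0.15, -0.3 ,  0.84]), np.True_)
[0.516 0.274 0.213] (array([0.37, 0.09, 1.22]), np.True_)
t 15.9167 q [ 0.453 -0.227 -0.958 -0.03   0.023 -0.013] p [0.4307 0.2172 0.2162] F [-0.8 -0.4 -0.9] w 0.0153 58.8
dist 0.0756 ang 5.9 per row mm 6.3 deg 0.49
[[0.022,0.004,0.023],[-0.0001,0.0027,-0.0003],0],
[[0.021,0.004,0.022],[-0.0001,0.0027,-0.0003],0],
[[0.021,0.005,0.023],[-0.0001,0.0027,-0.0003],0],
[[0.021,0.004,0.024],[-0.0001,0.0027,-0.0003],0],
[[0.021,0.004,0.023],[-0.0001,0.0027,-0.0003],0],
[[0.02,0.004,0.023],[-0.0001,0.0027,-0.0003],0],
[[0.021,0.004,0.024],[-0.0001,0.0027,-0.0003],0],
[[0.02,0.005,0.024],[-0.0001,0.0027,-0.0003],0],
[[0.02,0.004,0.024],[-0.0001,0.0027,-0.0003],0],
[[0.019,0.004,0.024],[-0.0001,0.0027,-0.0003],0],
[[0.02,0.004,0.024],[-0.0001,0.0027,-0.0003],0],
[[0.019,0.005,0.025],[-0.0001,0.0027,-0.0003],0],
tilt
dist 0.0691 ang 28.1 per row mm 3.5 deg 1.4
[[-0.017,-0.0,-0.001],[-0.0,0.0078,0.0],0],
[[-0.017,-0.0,-0.001],[-0.0,0.0078,0.0],0],
[[-0.018,-0.0,-0.002],[-0.0,0.0078,0.0],0],
[[-0.017,-0.0,-0.002],[-0.0,0.0078,0.0],0],
[[-0.017,-0.0,-0.002],[-0.0,0.0078,0.0],0],
[[-0.017,-0.0,-0.003],[-0.0,0.0078,0.0],0],
[[-0.017,-0.0,-0.003],[-0.0,0.0078,0.0],0],
[[-0.017,-0.0,-0.004],[-0.0,0.0078,0.0],0],
[[-0.017,-0.0,-0.004],[-0.0,0.0078,0.0],0],
[[-0.016,-0.0,-0.004],[-0.0,0.0078,0.0],0],
[[-0.017,-0.0,-0.005],[-0.0,0.0078,0.0],0],
[[-0.016,-0.001,-0.006],[-0.0,0.0078,0.0],0],
[[-0.016,0.0,-0.005],[-0.0,0.0078,0.0],0],
[[-0.017,0.0,-0.006],[-0.0,0.0078,0.0],0],
[[-0.016,0.0,-0.007],[-0.0,0.0078,0.0],0],
[[-0.015,0.0,-0.007],[-0.0,0.0078,0.0],0],
[[-0.016,0.0,-0.007],[-0.0,0.0078,0.0],0],
[[-0.016,0.0,-0.008],[-0.0,0.0078,0.0],0],
[[-0.015,0.0,-0.008],[-0.0,0.0078,0.0],0],
[[-0.015,0.0,-0.008],[-0.0,0.0078,0.0],0],
```

Request:
apply_moves(
  steps=[
    [[0.011, 0.004, 0.012], [0, 0.0027, 0], 0],
    [[0.021, 0.004, 0.022], [0, 0.0027, 0], 0],
    [[0.021, 0.005, 0.023], [0, 0.0027, 0], 0],
    [[0.021, 0.004, 0.024], [0, 0.0027, 0], 0],
    [[0.021, 0.004, 0.023], [0, 0.0027, 0], 0],
    [[0.02, 0.004, 0.023], [0, 0.0027, 0], 0],
    [[0.021, 0.004, 0.024], [0, 0.0027, 0], 0],
    [[0.02, 0.005, 0.024], [0, 0.0027, 0], 0],
  ],
)

```text
clock: 16.58
eef_pos: [0.4321, 0.2259, 0.169]
tool_rot: [-0.218, 0.895, 0.095, 0.379]
ft_force: [0.1, -0.4, -1.6]
grip_width: 0.015
grasp_force: 58.7
```

Request:
apply_moves(
  steps=[
    [[0.02, 0.004, 0.024], [0, 0.0027, 0], 0],
    [[0.019, 0.004, 0.024], [0, 0.0027, 0], 0],
    [[0.02, 0.004, 0.024], [0, 0.0027, 0], 0],
    [[0.02, 0.004, 0.025], [0, 0.0027, 0], 0],
    [[0.01, 0, 0.011], [0, 0, 0], 0],
    [[0, 0, 0], [0, 0, 0], 0],
    [[0, 0, 0], [0, 0, 0], 0],
    [[0, 0, 0], [0, 0, 0], 0],
  ],
)

```text
clock: 17.25
eef_pos: [0.4331, 0.2301, 0.1421]
tool_rot: [-0.219, 0.901, 0.091, 0.364]
ft_force: [-0.4, 0.4, -2.3]
grip_width: 0.0151
grasp_force: 58.7
```

```bash
python3 - <<'E'
from look import *
ims=look('');P,B,L,th,yaw=pan()
t=ims['top'][150:270,180:300]; s=ims['scene'][70:190,310:430]
cv2.imwrite('pics/pour.png',np.hstack([cv2.resize(t,(400,400),interpolation=2),cv2.resize(s,(400,400),interpolation=2)])[...,::-1])
E
```

```text
p [0.4331 0.2301 0.1421] z_t [ 0.616  0.324 -0.718] F [-0.4  0.4 -2.3] t 17.25
top nug [315.6 186.9] 48 ztop 0.037 [0.6165 0.0369]
top nug [315.4 199.8] 47 ztop 0.037 [0.5766 0.0372]
top nug [236.7 221.3] 222 ztop 0.095 [0.5038 0.269 ]
top blue 432 [0.41  0.218 0.061] [0.559 0.322 0.17 ]
top teal x 0.4422
scene nug [349.4 128.6] 119 ztop 0.095 [0.5018 0.2704]
scene nug [406.8 131.8] 13 ztop 0.088 [0.6634 0.3723]
scene nug [414.2 134.1] 8 ztop 0.089 [0.6886 0.3761]
scene nug [402.5 137.8] 8 ztop 0.065 [0.6565 0.3625]
scene nug [402.5 144.1] 10 ztop 0.045 [0.6636 0.3557]
scene nug [328.1 195.2] 28 ztop 0.038 [0.5733 0.0334]
scene blue 148 [0.424 0.223 0.07 ] [0.56  0.313 0.162]
scene teal x 0.4395
yaw 27.48 th 6.13 P [0.5138 0.272  0.0697] B [0.4787 0.2538 0.0634] lip [0.5491 0.2904 0.074 ]
```

View pics/pour.png

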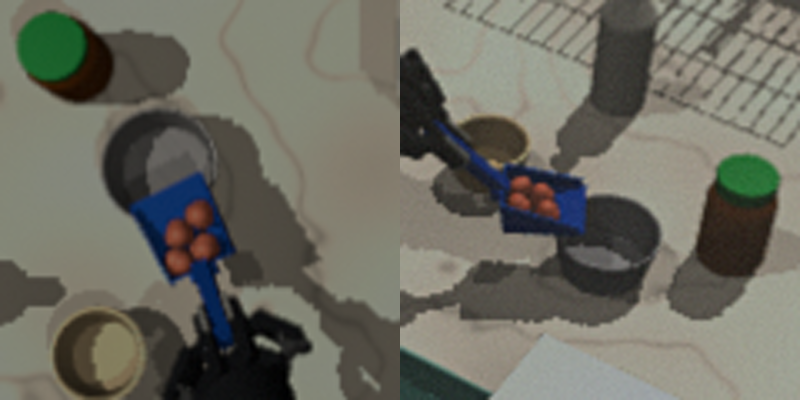

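The pan with all four nuggets is in place, its lip over the near part of the steel cup in both panels. Now I tilt slowly about the lip.

Request:
apply_moves(
  steps=[
    [[-0.018, 0, -0.001], [0, 0.0078, 0], 0],
    [[-0.018, 0, -0.001], [0, 0.0078, 0], 0],
    [[-0.018, 0, -0.002], [0, 0.0078, 0], 0],
    [[-0.018, 0, -0.002], [0, 0.0078, 0], 0],
    [[-0.018, 0, -0.002], [0, 0.0078, 0], 0],
    [[-0.018, 0, -0.003], [0, 0.0078, 0], 0],
    [[-0.018, 0, -0.003], [0, 0.0078, 0], 0],
    [[-0.018, 0, -0.004], [0, 0.0078, 0], 0],
  ],
)

```text
clock: 18.02
eef_pos: [0.4512, 0.2394, 0.1637]
tool_rot: [-0.227, 0.932, 0.07, 0.274]
ft_force: [-0.2, -0.2, -1.4]
grip_width: 0.015
grasp_force: 58.7
```

Request:
apply_moves(
  steps=[
    [[-0.017, 0, -0.004], [0, 0.0078, 0], 0],
    [[-0.017, 0, -0.004], [0, 0.0078, 0], 0],
    [[-0.017, 0, -0.005], [0, 0.0078, 0], 0],
    [[-0.017, 0, -0.005], [0, 0.0078, 0], 0],
    [[-0.016, 0, -0.005], [0, 0.0078, 0], 0],
    [[-0.017, 0, -0.006], [0, 0.0078, 0], 0],
    [[-0.016, 0, -0.007], [0, 0.0078, 0], 0],
    [[-0.015, 0, -0.007], [0, 0.0078, 0], 0],
  ],
)

```text
clock: 18.68
eef_pos: [0.4685, 0.2482, 0.1836]
tool_rot: [-0.233, 0.954, 0.047, 0.182]
ft_force: [0.9, 0.9, -0.7]
grip_width: 0.0159
grasp_force: 58.7
```

Request:
apply_moves(
  steps=[
    [[-0.016, 0, -0.007], [0, 0.0078, 0], 0],
    [[-0.016, 0, -0.008], [0, 0.0078, 0], 0],
    [[-0.015, 0, -0.008], [0, 0.0078, 0], 0],
    [[-0.015, 0, -0.008], [0, 0.0078, 0], 0],
    [[-0.015, 0, -0.009], [0, 0.0078, 0], 0],
    [[-0.015, 0, -0.009], [0, 0.0078, 0], 0],
    [[0, 0, 0], [0, 0, 0], 0],
    [[0, 0, 0], [0, 0, 0], 0],
  ],
)

```text
clock: 19.35
eef_pos: [0.4817, 0.2551, 0.1985]
tool_rot: [-0.236, 0.965, 0.03, 0.112]
ft_force: [-1.1, 0.1, -2.1]
grip_width: 0.0153
grasp_force: 58.8
```

```bash
python3 - <<'E'
from look import *
ims=look('');P,B,L,th,yaw=pan()
Rt=lip(L,-45,yaw); print('more tilt');plan(*Rt,8,0)
print('raise/untilt'); plan(*scoop(P+[-.03,-.02,.09],yaw,-5),8,0)
E
```

```text
p [0.4817 0.2551 0.1985] z_t [ 0.202  0.111 -0.973] F [-1.1  0.1 -2.1] t 19.35
top nug [210.7 168.3] 10 ztop 0.069 [0.6679 0.3581]
top nug [315.6 186.9] 47 ztop 0.037 [0.6165 0.0371]
top nug [224.3 192.6] 163 ztop 0.041 [0.5968 0.3191]
top nug [315.4 199.8] 47 ztop 0.037 [0.5766 0.0372]
top blue 326 [0.487 0.223 0.068] [0.56  0.322 0.335]
top teal x 0.4423
scene nug [407.  133.4] 7 ztop 0.088 [0.6669 0.3666]
scene nug [379.4 143.9] 88 ztop 0.043 [0.5977 0.3146]
scene nug [408.8 141. ] 11 ztop 0.064 [0.6805 0.3618]
scene nug [363.3 145.9] 18 ztop 0.03 [0.5527 0.2867]
scene nug [328.2 195.3] 27 ztop 0.038 [0.5733 0.0337]
scene blue 112 [0.498 0.24  0.072] [0.559 0.31  0.136]
scene teal x 0.4412
yaw 27.49 th -24.79 P [0.5166 0.2732 0.0888] B [0.4836 0.2561 0.1038] lip [0.5488 0.29   0.072 ]
more tilt
t 19.45 q [ 0.485  0.191 -0.222  0.928  0.004  0.006] p [0.4807 0.2545 0.1978] F [-0.2  0.2 -0.9] w 0.0154 58.8
dist 0.0517 ang 20.2 per row mm 6.5 deg 2.53
[[-0.032,0.0,-0.005],[0.0002,0.014,-0.0],0],
[[-0.032,0.0,-0.006],[0.0002,0.014,-0.0],0],
[[-0.031,0.0,-0.007],[0.0002,0.014,-0.0],0],
[[-0.031,0.0,-0.009],[0.0002,0.014,-0.0],0],
[[-0.031,0.0,-0.01],[0.0002,0.014,-0.0],0],
[[-0.03,0.0,-0.011],[0.0002,0.014,-0.0],0],
[[-0.03,0.0,-0.013],[0.0002,0.014,-0.0],0],
[[-0.029,0.0,-0.014],[0.0002,0.014,-0.0],0],
raise/untilt
t 19.45 q [ 0.485  0.191 -0.222  0.928  0.004  0.006] p [0.4807 0.2545 0.1978] F [-0.2  0.2 -0.9] w 0.0154 58.8
dist 0.0992 ang 19.8 per row mm 12.4 deg 2.47
[[0.033,-0.002,-0.053],[0.0002,-0.0137,-0.0001],0],
[[0.03,-0.002,-0.053],[0.0002,-0.0137,-0.0001],0],
[[0.029,-0.003,-0.056],[0.0002,-0.0137,-0.0001],0],
[[0.025,-0.002,-0.056],[0.0002,-0.0137,-0.0001],0],
[[0.024,-0.002,-0.057],[0.0002,-0.0137,-0.0001],0],
[[0.021,-0.003,-0.059],[0.0002,-0.0137,-0.0001],0],
[[0.018,-0.002,-0.059],[0.0002,-0.0137,-0.0001],0],
[[0.016,-0.002,-0.06],[0.0002,-0.0137,-0.0001],0],
```

Request:
apply_moves(
  steps=[
    [[0, 0, -0.04], [0, 0, 0], 0],
    [[0.01, 0, -0.053], [0, -0.007, 0], 0],
    [[0.029, -0.003, -0.056], [0, -0.0137, 0], 0],
    [[0.025, -0.002, -0.056], [0, -0.0137, 0], 0],
    [[0.024, -0.002, -0.057], [0, -0.0137, 0], 0],
    [[0.021, -0.003, -0.059], [0, -0.0137, 0], 0],
    [[0.018, -0.002, -0.059], [0, -0.0137, 0], 0],
    [[0.016, -0.002, -0.06], [0, -0.0137, 0], 0],
  ],
)

```text
clock: 20.12
eef_pos: [0.4321, 0.2257, 0.2723]
tool_rot: [-0.229, 0.94, 0.063, 0.246]
ft_force: [0.7, -0.2, -0.4]
grip_width: 0.015
grasp_force: 58.8
```

```bash
python3 - <<'E'
from look import *
from kin import ik
ims=look('');P,B,L,th,yaw=pan()
a=scoop([.52,.0,.16],10,0); b=scoop([.54,-.24,.07],0,0)
for x in (a,b): print(x[0],ik(np.hypot(*x[0][:2]),x[0][2],np.radians(52)))
T=plan(*a,12,0);T=plan(*b,12,0,start=T)
cv2.imwrite('pics/cup.png',np.hstack([cv2.resize(ims['top'][150:270,180:300],(400,400),interpolation=2),cv2.resize(ims['scene'][70:190,310:430],(400,400),interpolation=2)])[...,::-1])
E
```

```text
p [0.4321 0.2257 0.2723] z_t [ 0.433  0.23  -0.871] F [ 0.7 -0.2 -0.4] t 20.12
top nug [315.6 186.9] 48 ztop 0.036 [0.6166 0.0369]
top nug [224.3 192.5] 164 ztop 0.042 [0.597  0.3192]
top nug [315.4 199.8] 47 ztop 0.037 [0.5765 0.0372]
top nug [237.4 203.2] 27 ztop 0.031 [0.5653 0.2795]
top blue 705 [0.419 0.218 0.168] [0.537 0.304 0.304]
top teal x 0.4423
scene nug [405.4 131. ] 7 ztop 0.087 [0.6573 0.3746]
scene nug [411.9 134.6] 14 ztop 0.087 [0.6824 0.3716]
scene nug [379.5 143.8] 87 ztop 0.044 [0.5984 0.3138]
scene nug [364.9 146.9] 11 ztop 0.032 [0.5601 0.2844]
scene nug [328.1 195.2] 28 ztop 0.037 [0.5729 0.034 ]
scene blue 173 [0.45  0.22  0.173] [0.54  0.298 0.254]
scene teal x 0.4411
yaw 27.49 th -8.6 P [0.4928 0.2572 0.1793] B [0.4574 0.2388 0.1833] lip [0.5278 0.2755 0.1733]
[ 0.43875336 -0.01432597  0.242     ] (array([-0.32, -0.77,  0.46]), np.True_)
[ 0.4575 -0.24    0.152 ] (array([ 0. , -0.8,  0.1]), np.True_)
t 20.2167 q [ 0.478 -0.158 -0.482  0.733  0.005  0.001] p [0.4313 0.2252 0.2727] F [-0.1 -0.7 -1.4] w 0.0155 58.8
dist 0.2416 ang 19.5 per row mm 20.1 deg 1.62
[... 490 characters left out ...]
067],0],
[[0.023,-0.098,-0.001],[0.0046,-0.004,0.0067],0],
[[0.021,-0.098,0.0],[0.0046,-0.004,0.0067],0],
dist 0.2438 ang 9.9 per row mm 20.3 deg 0.83
[[0.03,-0.094,0.024],[0.0029,0.0,0.0036],0],
[[0.029,-0.094,0.025],[0.0029,0.0,0.0036],0],
[[0.027,-0.094,0.026],[0.0029,0.0,0.0036],0],
[[0.027,-0.095,0.027],[0.0029,0.0,0.0036],0],
[[0.025,-0.094,0.028],[0.0029,0.0,0.0036],0],
[[0.025,-0.094,0.028],[0.0029,0.0,0.0036],0],
[[0.023,-0.095,0.029],[0.0029,0.0,0.0036],0],
[[0.023,-0.094,0.031],[0.0029,0.0,0.0036],0],
[[0.021,-0.095,0.031],[0.0029,0.0,0.0036],0],
[[0.02,-0.094,0.032],[0.0029,0.0,0.0036],0],
[[0.019,-0.094,0.032],[0.0029,0.0,0.0036],0],
[[0.018,-0.094,0.034],[0.0029,0.0,0.0036],0],
```

View pics/cup.png

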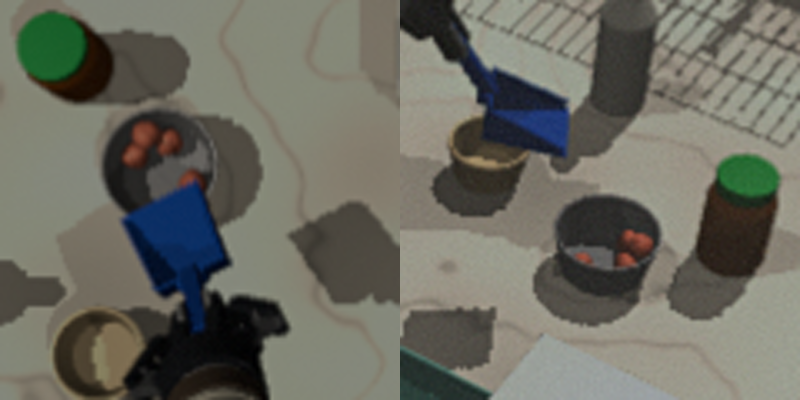

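All four nuggets lie in the steel cup and the pan is empty. Next I carry the scoop back.

Request:
apply_moves(
  steps=[
    [[0.044, -0.09, -0.011], [0.0046, -0.004, 0.0067], 0],
    [[0.042, -0.091, -0.009], [0.0046, -0.004, 0.0067], 0],
    [[0.039, -0.092, -0.009], [0.0046, -0.004, 0.0067], 0],
    [[0.038, -0.093, -0.008], [0.0046, -0.004, 0.0067], 0],
    [[0.035, -0.094, -0.007], [0.0046, -0.004, 0.0067], 0],
    [[0.034, -0.095, -0.007], [0.0046, -0.004, 0.0067], 0],
    [[0.031, -0.095, -0.005], [0.0046, -0.004, 0.0067], 0],
    [[0.03, -0.097, -0.004], [0.0046, -0.004, 0.0067], 0],
  ],
)

```text
clock: 20.88
eef_pos: [0.438, 0.0655, 0.251]
tool_rot: [-0.131, 0.945, 0.04, 0.298]
ft_force: [0.6, -0.2, 0.2]
grip_width: 0.0152
grasp_force: 59.0
```

Request:
apply_moves(
  steps=[
    [[0.027, -0.097, -0.004], [0.0046, -0.004, 0.0067], 0],
    [[0.025, -0.097, -0.002], [0.0046, -0.004, 0.0067], 0],
    [[0.023, -0.098, -0.001], [0.0046, -0.004, 0.0067], 0],
    [[0.021, -0.098, 0], [0.0046, -0.004, 0.0067], 0],
    [[0.03, -0.094, 0.024], [0.0029, 0, 0.0036], 0],
    [[0.029, -0.094, 0.025], [0.0029, 0, 0.0036], 0],
    [[0.027, -0.094, 0.026], [0.0029, 0, 0.0036], 0],
    [[0.027, -0.095, 0.027], [0.0029, 0, 0.0036], 0],
  ],
)

```text
clock: 21.55
eef_pos: [0.4467, -0.0898, 0.2109]
tool_rot: [-0.054, 0.944, 0.018, 0.324]
ft_force: [0.4, 0.3, -2.3]
grip_width: 0.0154
grasp_force: 59.0
```

Request:
apply_moves(
  steps=[
    [[0.025, -0.094, 0.028], [0.0029, 0, 0.0036], 0],
    [[0.025, -0.094, 0.028], [0.0029, 0, 0.0036], 0],
    [[0.023, -0.095, 0.029], [0.0029, 0, 0.0036], 0],
    [[0.023, -0.094, 0.031], [0.0029, 0, 0.0036], 0],
    [[0.021, -0.095, 0.031], [0.0029, 0, 0.0036], 0],
    [[0.02, -0.094, 0.032], [0.0029, 0, 0.0036], 0],
    [[0.019, -0.094, 0.032], [0.0029, 0, 0.0036], 0],
    [[0.018, -0.094, 0.034], [0.0029, 0, 0.0036], 0],
  ],
)

```text
clock: 22.22
eef_pos: [0.4592, -0.2405, 0.1508]
tool_rot: [0.0, 0.946, -0.001, 0.325]
ft_force: [0.5, -1.1, 0.4]
grip_width: 0.0155
grasp_force: 59.1
```

Request:
apply_moves(
  steps=[
    [[0, 0, 0], [0, 0, 0], 0],
    [[0, 0, 0], [0, 0, 0], 0],
    [[0, 0, 0], [0, 0, 0], 0],
    [[0, 0, 0], [0, 0, 0], 0],
    [[0, 0, 0], [0, 0, 0], 0],
    [[0, 0, 0], [0, 0, 0], 0],
    [[0, 0, 0], [0, 0, 0], 0],
    [[0, 0, 0], [0, 0, 0], 0],
  ],
)

```text
clock: 22.88
eef_pos: [0.4592, -0.2388, 0.1517]
tool_rot: [-0.001, 0.946, -0.001, 0.325]
ft_force: [0.3, -0.5, -1.1]
grip_width: 0.0155
grasp_force: 59.2
```

```bash
cat > blue.py <<'E'
from look import *
P,B,L,th,yaw=pan()
for n in ('top','scene'):
    im,d=camera(n);C=cloud(n,d);hsv=cv2.cvtColor(im,cv2.COLOR_RGB2HSV)
    b=(hsv[...,0]>105)&(hsv[...,0]<130)&(hsv[...,1]>150)&(C[...,0]>.3)&(C[...,0]<.7)&(C[...,1]>-.35)&(C[...,1]<-.15)&(C[...,2]<.3)&(C[...,2]>-.02); q=C[b]
    m=(q[:,0]>P[0]-.02)&(q[:,0]<P[0]+.036)&(abs(q[:,1]-P[1])<.022); f=q[m]
    A=np.c_[f[:,:2]-P[:2],np.ones(len(f))]; print(n,'floor plane',np.linalg.lstsq(A,f[:,2],rcond=None)[0].round(3),m.sum(),'x',q[:,0].min().round(3),q[:,0].max().round(3),'y',q[:,1].min().round(3),q[:,1].max().round(3))
    h=q[(abs(q[:,1]-P[1])<.012)&(q[:,0]<P[0]-.045)]; 
    if len(h)>10: print('handle slope',np.degrees(np.arctan(np.polyfit(h[:,0],h[:,2],1)[0])))
E
python3 - <<'E'
import blue
from blue import *
plan(*scoop([.54,-.24,.0022],0,0),8,0)
E
```

```text
yaw 0.0 th -0.05 P [ 0.5416 -0.2388  0.0696] B [ 0.5016 -0.2388  0.0676] lip [ 0.5816 -0.2388  0.0696]
top floor plane [ 0.043 -0.011  0.068] 267 x 0.43 0.582 y -0.271 -0.202
handle slope -45.809617029442386
scene floor plane [ 0.024 -0.022  0.071] 269 x 0.441 0.584 y -0.275 -0.203
handle slope -49.51528022752331
t 22.9833 q [-0.7    0.067 -0.709  0.256  0.405 -0.587] p [ 0.4592 -0.239   0.1516] F [ 0.1 -0.5 -1.1] w 0.0154 59.2
dist 0.0674 ang 0.2 per row mm 8.4 deg 0.02
[[0.027,-0.001,0.033],[-0.0001,-0.0,0.0001],0],
[[0.026,-0.0,0.032],[-0.0001,-0.0,0.0001],0],
[[0.027,-0.001,0.033],[-0.0001,-0.0,0.0001],0],
[[0.027,-0.0,0.032],[-0.0001,-0.0,0.0001],0],
[[0.026,-0.001,0.033],[-0.0001,-0.0,0.0001],0],
[[0.027,-0.0,0.032],[-0.0001,-0.0,0.0001],0],
[[0.027,-0.001,0.033],[-0.0001,-0.0,0.0001],0],
[[0.027,-0.001,0.032],[-0.0001,-0.0,0.0001],0],
```

Request:
apply_moves(
  steps=[
    [[0.027, 0, 0.033], [0, 0.001, 0], 0],
    [[0.026, 0, 0.032], [0, 0.001, 0], 0],
    [[0.027, 0, 0.033], [0, 0.001, 0], 0],
    [[0.027, 0, 0.032], [0, 0.001, 0], 0],
    [[0.026, 0, 0.033], [0, 0.001, 0], 0],
    [[0.027, 0, 0.032], [0, 0.001, 0], 0],
    [[0.025, 0, 0.031], [0, 0.001, 0], 0],
    [[0.019, 0, 0.023], [0, 0, 0], 0],
  ],
)

```text
clock: 23.65
eef_pos: [0.4566, -0.2391, 0.0857]
tool_rot: [-0.0, 0.949, -0.001, 0.314]
ft_force: [-0.4, -0.8, -1.7]
grip_width: 0.0153
grasp_force: 59.2
```

Request:
apply_moves(
  steps=[
    [[0, 0, 0], [0, 0, 0], 0],
    [[0, 0, 0], [0, 0, 0], 0],
    [[0, 0, 0], [0, 0, 0], 0],
    [[0, 0, 0], [0, 0, 0], 0],
    [[0, 0, 0], [0, 0, 0], 0],
    [[0, 0, 0], [0, 0, 0], 0],
    [[0, 0, 0], [0, 0, 0], 0],
    [[0, 0, 0], [0, 0, 0], 0],
  ],
)

```text
clock: 24.32
eef_pos: [0.4569, -0.2393, 0.0872]
tool_rot: [-0.0, 0.949, -0.001, 0.315]
ft_force: [-1.1, 0.2, -0.7]
grip_width: 0.0151
grasp_force: 59.2
```

```bash
python3 blue.py
```

```text
yaw -0.03 th -1.32 P [ 0.5375 -0.2394  0.0033] B [ 0.4974 -0.2394  0.0022] lip [ 0.5775 -0.2394  0.0024]
top floor plane [ 0.015 -0.024  0.002] 247 x 0.429 0.578 y -0.27 -0.203
handle slope -49.19542288945249
scene floor plane [ 0.006 -0.021  0.004] 252 x 0.442 0.58 y -0.276 -0.204
handle slope -49.65444307216483
```

Request:
apply_moves(
  steps=[
    [[0.003, 0, 0.004], [0, 0, 0], 0],
    [[0.003, 0, 0.003], [0, 0, 0], 0],
    [[0, 0, 0], [0, 0, 0], 0],
    [[0, 0, 0], [0, 0, 0], 0],
    [[0, 0, 0], [0, 0, 0], 0.4],
    [[0, 0, 0], [0, 0, 0], 0.6],
    [[0, 0, 0], [0, 0, 0], 0.6],
    [[0, 0, 0], [0, 0, 0], 0.6],
  ],
)

```text
clock: 25.08
eef_pos: [0.4568, -0.2394, 0.0853]
tool_rot: [-0.0, 0.949, -0.001, 0.315]
ft_force: [0.1, -0.0, -0.2]
grip_width: 0.051
grasp_force: 0.0
```

Request:
apply_moves(
  steps=[
    [[0, 0, 0], [0, 0, 0], 0.6],
    [[0, 0, 0], [0, 0, 0], 0.6],
    [[0, 0, -0.05], [0, 0, 0], 0.6],
    [[0, 0, -0.1], [0, 0, 0], 0.6],
    [[0, 0, -0.1], [0, 0, 0], 0.6],
    [[0, 0, -0.1], [0, 0, 0], 0.6],
    [[0, 0, -0.1], [0, 0, 0], 0.6],
    [[0, 0, -0.05], [0, 0, 0], 0.6],
  ],
)

```text
clock: 25.75
eef_pos: [0.3966, -0.2394, 0.1672]
tool_rot: [-0.0, 0.949, -0.002, 0.315]
ft_force: [-0.2, -0.6, 0.8]
grip_width: 0.0511
grasp_force: 0.0
```

```bash
python3 - <<'E'
from look import *
from kin import ik
look('')
for n in ('top','scene'):
    im,d=camera(n);C=cloud(n,d);hsv=cv2.cvtColor(im,cv2.COLOR_RGB2HSV)
    b=(hsv[...,0]>105)&(hsv[...,0]<130)&(hsv[...,1]>150)&(C[...,0]>.3)&(C[...,0]<.7)&(C[...,1]>-.35)&(C[...,1]<-.15)&(C[...,2]<.3)&(C[...,2]>-.02); q=C[b]
    m=(q[:,0]>.52)&(q[:,0]<.575)&(abs(q[:,1]+.239)<.022); f=q[m]
    print(n,'plane',np.linalg.lstsq(np.c_[f[:,:2]-[.54,-.239],np.ones(len(f))],f[:,2],rcond=None)[0].round(3),'z',q[:,2].max())
def tip(T,L):  # TCP for a fingertip point T at lean L
    a=np.radians(L); return np.array(T)-.017*np.array([np.sin(a),0,-np.cos(a)])
for x,L in [(.40,8),(.42,10),(.42,15),(.42,20),(.44,25),(.48,30),(.52,40),(.56,45),(.61,50),(.63,50)]:
    t=tip([x,-.026,.034],L); print(x,L,t.round(3),ik(np.hypot(*t[:2]),t[2],np.radians(90-L)))
a=tip([.40,-.026,.12],12),orient(0,12,1)
T=plan(*a,14,0)
E
```

```text
p [ 0.3966 -0.2394  0.1672] z_t [ 0.598 -0.004 -0.801] F [-0.2 -0.6  0.8] t 25.75
top nug [315.6 186.9] 47 ztop 0.037 [0.6166 0.0371]
top nug [224.4 192.6] 166 ztop 0.043 [0.5967 0.3188]
top nug [315.4 199.8] 47 ztop 0.038 [0.5765 0.0371]
top nug [237.4 204.5] 48 ztop 0.029 [0.5615 0.2795]
top blue 419 [ 0.436 -0.269  0.   ] [ 0.577 -0.204  0.115]
top teal x 0.4423
scene nug [414.3 135.8] 10 ztop 0.086 [0.6914 0.3719]
scene nug [379.3 143.9] 91 ztop 0.044 [0.5979 0.3133]
scene nug [406.8 138.8] 8 ztop 0.072 [0.6724 0.3599]
scene nug [364.8 147. ] 10 ztop 0.03 [0.5595 0.285 ]
scene nug [328.1 195.2] 27 ztop 0.039 [0.5732 0.0332]
scene blue 506 [ 0.439 -0.274  0.   ] [ 0.578 -0.209  0.114]
scene teal x 0.4409
top plane [-0.005 -0.029  0.   ] z 0.19478788378885512
scene plane [ 0.006 -0.018  0.002] z 0.11726767457443954
0.4 8 [ 0.398 -0.026  0.051] (array([ 0.17, -0.69,  0.57]), np.True_)
0.42 10 [ 0.417 -0.026  0.051] (array([ 0.19, -0.68,  0.53]), np.True_)
0.42 15 [ 0.416 -0.026  0.05 ] (array([ 0.14, -0.77,  0.4 ]), np.True_)
0.42 20 [ 0.414 -0.026  0.05 ] (array([ 0.11, -0.86,  0.2
[... 545 characters left out ...]
 ] w 0.0515 0.0
dist 0.2152 ang 24.7 per row mm 15.4 deg 1.76
[[0.006,0.076,0.008],[-0.0001,0.0098,0.0],0],
[[0.006,0.076,0.008],[-0.0001,0.0098,0.0],0],
[[0.006,0.077,0.008],[-0.0001,0.0098,0.0],0],
[[0.006,0.076,0.009],[-0.0001,0.0098,0.0],0],
[[0.005,0.076,0.008],[-0.0001,0.0098,0.0],0],
[[0.005,0.076,0.009],[-0.0001,0.0098,0.0],0],
[[0.004,0.076,0.009],[-0.0001,0.0098,0.0],0],
[[0.005,0.077,0.01],[-0.0001,0.0098,0.0],0],
[[0.004,0.076,0.009],[-0.0001,0.0098,0.0],0],
[[0.004,0.076,0.009],[-0.0001,0.0098,0.0],0],
[[0.003,0.076,0.01],[-0.0001,0.0098,0.0],0],
[[0.004,0.076,0.01],[-0.0001,0.0098,0.0],0],
[[0.002,0.076,0.01],[-0.0001,0.0098,0.0],0],
[[0.003,0.077,0.01],[-0.0001,0.0098,0.0],0],
```

Request:
apply_moves(
  steps=[
    [[0.006, 0.076, 0.008], [0, 0.0098, 0], 0],
    [[0.006, 0.076, 0.008], [0, 0.0098, 0], 0],
    [[0.006, 0.077, 0.008], [0, 0.0098, 0], 0],
    [[0.006, 0.076, 0.009], [0, 0.0098, 0], 0],
    [[0.005, 0.076, 0.008], [0, 0.0098, 0], 0],
    [[0.005, 0.076, 0.009], [0, 0.0098, 0], 0],
    [[0.004, 0.076, 0.009], [0, 0.0098, 0], 0],
    [[0.005, 0.077, 0.01], [0, 0.0098, 0], 0],
  ],
)

```text
clock: 26.62
eef_pos: [0.3965, -0.1159, 0.1476]
tool_rot: [-0.0, 0.981, -0.001, 0.194]
ft_force: [0.6, -0.7, 0.3]
grip_width: 0.0002
grasp_force: 0.0
```

Request:
apply_moves(
  steps=[
    [[0.004, 0.076, 0.009], [0, 0.0098, 0], 0],
    [[0.004, 0.076, 0.009], [0, 0.0098, 0], 0],
    [[0.003, 0.076, 0.01], [0, 0.0098, 0], 0],
    [[0.004, 0.076, 0.01], [0, 0.0098, 0], 0],
    [[0.002, 0.076, 0.01], [0, 0.0098, 0], 0],
    [[0.003, 0.077, 0.01], [0, 0.0098, 0], 0],
    [[0, 0, 0], [0, 0, 0], 0],
    [[0, 0, 0], [0, 0, 0], 0],
  ],
)

```text
clock: 27.28
eef_pos: [0.3965, -0.0249, 0.1351]
tool_rot: [-0.001, 0.995, -0.001, 0.103]
ft_force: [0.8, -0.0, 0.4]
grip_width: -0.0003
grasp_force: 0.0
```

```bash
python3 - <<'E'
from p import *
def tip(T,L):
    a=np.radians(L); return np.array(T)-.017*np.array([np.sin(a),0,-np.cos(a)]),orient(0,L,1)
T=plan(*tip([.400,-.026,.034],20),8,0)
print('push1');T=plan(*tip([.47,-.026,.034],30),8,0,start=T)
print('push2');T=plan(*tip([.54,-.026,.034],42),8,0,start=T)
print('push3');T=plan(*tip([.600,-.026,.034],50),8,0,start=T)
E
```

```text
t 27.2833 q [-0.072 -0.014 -0.628  0.749  0.012 -0.073] p [ 0.3965 -0.0249  0.1351] F [ 0.8 -0.   0.4] w -0.0003 0.0
dist 0.0852 ang 8.1 per row mm 10.6 deg 1.02
[[0.012,-0.001,0.052],[-0.0001,-0.0056,0.0001],0],
[[0.014,-0.0,0.051],[-0.0001,-0.0056,0.0001],0],
[[0.014,-0.001,0.052],[-0.0001,-0.0056,0.0001],0],
[[0.015,-0.0,0.051],[-0.0001,-0.0056,0.0001],0],
[[0.016,-0.001,0.051],[-0.0001,-0.0056,0.0001],0],
[[0.017,-0.0,0.05],[-0.0001,-0.0056,0.0001],0],
[[0.018,-0.001,0.05],[-0.0001,-0.0056,0.0001],0],
[[0.018,-0.001,0.05],[-0.0001,-0.0056,0.0001],0],
push1
dist 0.0673 ang 10.1 per row mm 8.4 deg 1.26
[[-0.039,0.0,0.015],[0.0,-0.007,0.0],0],
[[-0.039,0.0,0.016],[0.0,-0.007,0.0],0],
[[-0.039,0.0,0.017],[0.0,-0.007,0.0],0],
[[-0.038,0.0,0.017],[0.0,-0.007,0.0],0],
[[-0.038,0.0,0.019],[0.0,-0.007,0.0],0],
[[-0.037,0.0,0.019],[0.0,-0.007,0.0],0],
[[-0.037,0.0,0.02],[0.0,-0.007,0.0],0],
[[-0.036,0.0,0.021],[0.0,-0.007,0.0],0],
push2
dist 0.0673 ang 12.0 per row mm 8.4 deg 1.5
[[-0.036,-0.0,0.022],[0.0,-0.0083,0.0],0],
[[-0.035,-0.0,0.023],[0.0,-0.0083,0.0],0],
[[-0.034,-0.0,0.024],[0.0,-0.0083,0.0],0],
[[-0.034,-0.0,0.025],[0.0,-0.0083,0.0],0],
[[-0.033,-0.0,0.026],[0.0,-0.0083,0.0],0],
[[-0.033,-0.0,0.026],[0.0,-0.0083,0.0],0],
[[-0.032,-0.0,0.028],[0.0,-0.0083,0.0],0],
[[-0.031,-0.0,0.028],[0.0,-0.0083,0.0],0],
push3
dist 0.0584 ang 8.0 per row mm 7.3 deg 1.0
[[-0.026,-0.0,0.025],[0.0,-0.0056,0.0],0],
[[-0.026,-0.0,0.026],[0.0,-0.0056,0.0],0],
[[-0.026,-0.0,0.026],[0.0,-0.0056,0.0],0],
[[-0.025,-0.0,0.027],[0.0,-0.0056,0.0],0],
[[-0.024,-0.0,0.027],[0.0,-0.0056,0.0],0],
[[-0.025,-0.0,0.027],[0.0,-0.0056,0.0],0],
[[-0.023,-0.0,0.028],[0.0,-0.0056,0.0],0],
[[-0.023,-0.0,0.028],[0.0,-0.0056,0.0],0],
```

Request:
apply_moves(
  steps=[
    [[0.012, 0, 0.052], [0, -0.0056, 0], 0],
    [[0.014, 0, 0.051], [0, -0.0056, 0], 0],
    [[0.014, 0, 0.052], [0, -0.0056, 0], 0],
    [[0.015, 0, 0.051], [0, -0.0056, 0], 0],
    [[0.016, 0, 0.051], [0, -0.0056, 0], 0],
    [[0.017, 0, 0.05], [0, -0.0056, 0], 0],
    [[0.018, 0, 0.05], [0, -0.0056, 0], 0],
    [[0.018, 0, 0.05], [0, -0.0056, 0], 0],
  ],
)

```text
clock: 27.95
eef_pos: [0.3938, -0.0267, 0.0504]
tool_rot: [0.001, 0.985, -0.002, 0.174]
ft_force: [0.3, -0.2, -0.6]
grip_width: 0.0002
grasp_force: 0.0
```

Request:
apply_moves(
  steps=[
    [[-0.02, 0, 0.008], [0, -0.007, 0], 0],
    [[-0.039, 0, 0.016], [0, -0.007, 0], 0],
    [[-0.039, 0, 0.017], [0, -0.007, 0], 0],
    [[-0.038, 0, 0.017], [0, -0.007, 0], 0],
    [[-0.038, 0, 0.019], [0, -0.007, 0], 0],
    [[-0.037, 0, 0.019], [0, -0.007, 0], 0],
    [[-0.037, 0, 0.02], [0, -0.007, 0], 0],
    [[-0.036, 0, 0.021], [0, -0.007, 0], 0],
  ],
)

```text
clock: 28.62
eef_pos: [0.4538, -0.0267, 0.0477]
tool_rot: [0.001, 0.966, -0.002, 0.257]
ft_force: [-7.3, -0.2, 3.4]
grip_width: -0.0
grasp_force: 3.7
```

Request:
apply_moves(
  steps=[
    [[-0.036, 0, 0.022], [0, -0.0083, 0], 0],
    [[-0.035, 0, 0.023], [0, -0.0083, 0], 0],
    [[-0.034, 0, 0.024], [0, -0.0083, 0], 0],
    [[-0.034, 0, 0.025], [0, -0.0083, 0], 0],
    [[-0.033, 0, 0.026], [0, -0.0083, 0], 0],
    [[-0.033, 0, 0.026], [0, -0.0083, 0], 0],
    [[-0.032, 0, 0.028], [0, -0.0083, 0], 0],
    [[-0.031, 0, 0.028], [0, -0.0083, 0], 0],
  ],
)

```text
clock: 29.28
eef_pos: [0.5198, -0.0266, 0.0444]
tool_rot: [0.0, 0.935, -0.001, 0.355]
ft_force: [-7.9, -0.1, -1.3]
grip_width: 0.0004
grasp_force: 3.7
```

```bash
python3 - <<'E'
from look import *
from p import *
look('')
def tip(T,L):
    a=np.radians(L); return np.array(T)-.017*np.array([np.sin(a),0,-np.cos(a)]),orient(0,L,1)
T=plan(*tip([.600,-.026,.034],50),8,0)
E
```

```text
p [ 0.5198 -0.0266  0.0444] z_t [ 0.663 -0.003 -0.748] F [-7.9 -0.1 -1.3] t 29.28
top nug [224.2 192.6] 162 ztop 0.041 [0.5969 0.3195]
top nug [237.4 204.5] 49 ztop 0.028 [0.5613 0.2795]
top blue 410 [ 0.436 -0.269  0.   ] [ 0.577 -0.203  0.113]
top teal x 0.4872
scene nug [379.3 143.8] 88 ztop 0.042 [0.5973 0.3149]
scene nug [364.8 147. ] 10 ztop 0.032 [0.5601 0.2837]
scene blue 515 [ 0.438 -0.274  0.   ] [ 0.579 -0.211  0.113]
scene teal x 0.5373
t 29.3833 q [-0.078  0.314 -0.987 -0.456  0.049 -0.059] p [ 0.5208 -0.0267  0.0446] F [-3.9 -0.2 -2. ] w -0.0002 2.1
dist 0.0662 ang 8.4 per row mm 8.3 deg 1.05
[[-0.031,0.0,0.027],[-0.0001,-0.0058,0.0],0],
[[-0.031,0.001,0.028],[-0.0001,-0.0058,0.0],0],
[[-0.03,0.0,0.029],[-0.0001,-0.0058,0.0],0],
[[-0.029,0.001,0.028],[-0.0001,-0.0058,0.0],0],
[[-0.029,0.0,0.03],[-0.0001,-0.0058,0.0],0],
[[-0.029,0.001,0.03],[-0.0001,-0.0058,0.0],0],
[[-0.027,0.0,0.031],[-0.0001,-0.0058,0.0],0],
[[-0.028,0.001,0.031],[-0.0001,-0.0058,0.0],0],
```

Request:
apply_moves(
  steps=[
    [[-0.031, 0, 0.027], [0, -0.0058, 0], 0],
    [[-0.031, 0, 0.028], [0, -0.0058, 0], 0],
    [[-0.03, 0, 0.029], [0, -0.0058, 0], 0],
    [[-0.029, 0, 0.028], [0, -0.0058, 0], 0],
    [[-0.029, 0, 0.03], [0, -0.0058, 0], 0],
    [[-0.029, 0, 0.03], [0, -0.0058, 0], 0],
    [[-0.027, 0, 0.031], [0, -0.0058, 0], 0],
    [[-0.026, 0, 0.03], [0, -0.0058, 0], 0],
  ],
)

```text
clock: 30.05
eef_pos: [0.5856, -0.0267, 0.0442]
tool_rot: [0.0, 0.907, -0.002, 0.421]
ft_force: [-6.6, -0.0, -3.0]
grip_width: 0.0002
grasp_force: 3.7
```

Request:
apply_moves(
  steps=[
    [[-0.01, 0, 0.012], [0, 0, 0], 0],
    [[-0.007, 0, 0.008], [0, 0, 0], 0],
    [[-0.007, 0, 0.008], [0, 0, 0], 0],
    [[-0.007, 0, 0.008], [0, 0, 0], 0],
    [[-0.007, 0, 0.008], [0, 0, 0], 0],
    [[-0.007, 0, 0.008], [0, 0, 0], 0],
    [[0, 0, 0], [0, 0, 0], 0],
    [[0, 0, 0], [0, 0, 0], 0],
  ],
)

```text
clock: 30.72
eef_pos: [0.5997, -0.0268, 0.045]
tool_rot: [0.0, 0.907, -0.002, 0.421]
ft_force: [-6.2, -0.1, -2.8]
grip_width: 0.0
grasp_force: 3.2
```

```bash
cat > dr.py <<'E'
from look import *
p,Ro,o=state(); z=Ro.as_matrix()[:,2]; print(p.round(4),z.round(3),'tip',(p+.017*z).round(4),'F',o['ft_force'].round(1))
im,d=camera('top');C=cloud('top',d);hsv=cv2.cvtColor(im,cv2.COLOR_RGB2HSV)
t=(hsv[...,0]>75)&(hsv[...,0]<100)&(hsv[...,1]>50)&(C[...,0]>.5)&(C[...,0]<.66)&(abs(C[...,1]+.026)<.12)
q=C[t]
for lo,hi in ((.02,.065),(.065,.135)):
    k=q[(q[:,2]>lo)&(q[:,2]<hi)]; print(lo,len(k),k.min(0).round(4) if len(k) else '',np.median(k,0).round(4) if len(k) else '')
E
python3 dr.py
```

```text
[ 0.5997 -0.0268  0.045 ] [ 0.764 -0.003 -0.645] tip [ 0.6127 -0.0268  0.034 ] F [-6.2 -0.1 -2.8]
0.02 151 [ 0.5624 -0.1101  0.0238] [ 0.6187 -0.0288  0.0471]
0.065 98 [ 0.5203 -0.1073  0.0653] [ 0.6251 -0.0322  0.0906]
```

Request:
apply_moves(
  steps=[
    [[-0.004, 0, 0.005], [0, 0, 0], 0],
    [[-0.004, 0, 0.005], [0, 0, 0], 0],
    [[-0.004, 0, 0.005], [0, 0, 0], 0],
    [[-0.004, 0, 0.005], [0, 0, 0], 0],
    [[0, 0, 0], [0, 0, 0], 0],
    [[0, 0, 0], [0, 0, 0], 0],
    [[0, 0, 0], [0, 0, 0], 0],
    [[0, 0, 0], [0, 0, 0], 0],
  ],
)

```text
clock: 31.43
eef_pos: [0.605, -0.0268, 0.0452]
tool_rot: [0.0, 0.907, -0.002, 0.421]
ft_force: [-5.4, 0.6, -2.7]
grip_width: 0.0
grasp_force: 3.0
```

```bash
python3 dr.py
```

```text
[ 0.605  -0.0268  0.0452] [ 0.764 -0.003 -0.645] tip [ 0.618  -0.0268  0.0342] F [-5.4  0.6 -2.7]
0.02 146 [ 0.5745 -0.1081  0.0203] [ 0.6239 -0.0196  0.0415]
0.065 107 [ 0.5264 -0.109   0.0664] [ 0.6251 -0.0333  0.0908]
```

Both fronts are nearly flush, but there is no stop force yet. I'll push on until the force rises.

Request:
apply_moves(
  steps=[
    [[-0.004, 0, 0.005], [0, 0, 0], 0],
    [[-0.004, 0, 0.005], [0, 0, 0], 0],
    [[-0.004, 0, 0.005], [0, 0, 0], 0],
    [[0, 0, 0], [0, 0, 0], 0],
    [[0, 0, 0], [0, 0, 0], 0],
    [[0, 0, 0], [0, 0, 0], 0],
    [[0, 0, 0], [0, 0, 0], 0],
    [[0, 0, 0], [0, 0, 0], 0],
  ],
)

```text
clock: 32.15
eef_pos: [0.6068, -0.0268, 0.0448]
tool_rot: [0.0, 0.907, -0.002, 0.421]
ft_force: [-17.5, -0.0, 5.7]
grip_width: 0.0004
grasp_force: 9.0
```

```bash
python3 dr.py
```

```text
[ 0.6068 -0.0268  0.0448] [ 0.763 -0.003 -0.646] tip [ 0.6198 -0.0268  0.0338] F [-17.5  -0.    5.7]
0.02 135 [ 0.6234 -0.1075  0.0226] [ 0.6257 -0.0165  0.0404]
0.065 97 [ 0.5329 -0.1089  0.0654] [ 0.6251 -0.0362  0.0897]
```

The force rose to 17.5 N with the fronts flush, so the drawer is at its stop. Now I back away.

Request:
apply_moves(
  steps=[
    [[0.016, 0, -0.019], [0, 0, 0], 0],
    [[0.05, 0, -0.06], [0, 0, 0], 0],
    [[0.05, 0, -0.07], [0, 0, 0], 0],
    [[0.03, 0, -0.12], [0, 0, 0], 0],
    [[0, 0, -0.12], [0, 0, 0], 0],
    [[0, 0, 0], [0, 0, 0], 0],
    [[0, 0, 0], [0, 0, 0], 0],
    [[0, 0, 0], [0, 0, 0], 0],
  ],
)

```text
clock: 32.87
eef_pos: [0.5361, -0.0266, 0.0771]
tool_rot: [-0.0, 0.904, -0.002, 0.427]
ft_force: [0.4, 0.7, 0.1]
grip_width: -0.0003
grasp_force: 0.0
```

```bash
python3 dr.py; python3 look.py; python3 - <<'E'
from h import *
for n,w in (('top',[('cup',.45,.65,.18,.39,.044,.056),('ram',.3,.45,.2,.42,.039,.05)]),):
    im,d=camera(n);C=cloud(n,d);X,Y,Z=[C[...,i] for i in range(3)]
    for nm,x0,x1,y0,y1,z0,z1 in w:
        q=np.ascontiguousarray(C[(X>x0)&(X<x1)&(Y>y0)&(Y<y1)&(Z>z0)&(Z<z1)][:,:2],np.float32); print(nm,cv2.minEnclosingCircle(q))
E
```

```text
[ 0.5361 -0.0266  0.0771] [ 0.773 -0.003 -0.635] tip [ 0.5492 -0.0266  0.0663] F [0.4 0.7 0.1]
0.02 142 [ 0.6238 -0.1076  0.0217] [ 0.6256 -0.0196  0.0391]
0.065 94 [ 0.5054 -0.1096  0.0654] [ 0.6252 -0.0421  0.0897]
p [ 0.5361 -0.0265  0.0767] z_t [ 0.772 -0.003 -0.635] F [-0.6  0.2  0.1] t 32.92
top nug [224.3 192.5] 162 ztop 0.042 [0.5971 0.3191]
top nug [237.4 204.5] 48 ztop 0.029 [0.5615 0.2794]
top blue 426 [ 0.436 -0.269  0.   ] [ 0.577 -0.203  0.112]
top teal x 0.6239
scene nug [413.1 134.8] 8 ztop 0.087 [0.6862 0.3734]
scene nug [379.3 143.9] 90 ztop 0.043 [0.5977 0.3139]
scene nug [364.8 147. ] 10 ztop 0.033 [0.5605 0.2828]
scene blue 506 [ 0.439 -0.274  0.   ] [ 0.578 -0.214  0.115]
cup ((0.5926117897033691, 0.3235788643360138), 0.07931353151798248)
ram ((0.4000696539878845, 0.3594439923763275), 0.045195791870355606)Traceback (most recent call last):
  File "look.py", line 16, in <module>
    if __name__=='__main__': look('')
                             ~~~~^^^^
  File "look.py", line 14, in look
    t=(hsv[...,0]>75)&(hsv[...,0]<100)&(hsv[...,1]>60)&(X>.3)&(X<.63)&(abs(Y)<.2)&(Z>.045)&(Z<.075); print(n,'teal x',C[t][:,0].min().round(4))
                                                                                                                      ~~~~~~~~~~~~~^^
    return umr_minimum(a, axis, None, out, keepdims, initial, where)
ValueError: zero-size array to reduction operation minimum which has no identity
```

```bash
python3 -c "
from workcell import bot
print(bot.job_done())"
```

```text
the job is handed in; nothing more can be done
None
```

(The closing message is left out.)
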